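Dip the small tank on its tilt stand and present the gauge rod

TASK

Set the small white tank on the sloped deck of the tilt stand, low end against the stop and guide tube at the upper end, and let go of it. Then take the gauge rod by its handle from its rest, push it down the guide tube until the collar stops on the tube's mouth, and draw it right out again. Finish still holding the rod in the gripper, level and at rest, with its tip over the white dish and at least 100 mm above the worktop, so that it can be read; leave the tank on its stand and the other things where they are.

Things in the scene. Friction and masses are not known exactly. Their poses are not given: they have to be found in the camera images.
- stand: raised tilt stand, fixed to the worktop: grey base plate 130x84x8 mm, steel tube legs, sloped aluminium deck. Origin: centre of its underside on the worktop; +x points to the side under the deck's HIGH end (away from the robot and to its left), z up. Drawer units stand along the back of the worktop from about 0.73 m ahead of the robot: keep the gripper clear of them.
- stand_deck: the stand's sloped deck, 74 mm wide, rising 25 degrees from the horizontal. Origin: on the deck's top surface, mid-width, at the inner face of the stop lip at its low end, 100 mm above the worktop; +x runs up the slope (deck ends at x = 112 mm), z is square off the deck, y is level. The stop lip stands 14 mm off the deck; two side lips, 7 mm high, leave 60 mm between them. A properly seated tank has its origin at about x = 50 mm, y = 0, z = 0 in this frame and the same axes.
- tank: small white plastic tank, loose, about 0.25 kg: body 100 long (x) x 50 wide (y) x 50 mm high with flat sides, to be gripped across its width; starts flat on the worktop. Origin: centre of its underside. A steel guide tube sticks 25 mm out of its +x end, axis along x, 27 mm above the underside.
- tank_mouth (a point): centre of the guide tube's mouth (tank frame x = 75, y = 0, z = 27 mm). Flared mouth: 30 mm outer and 24 mm inner diameter, narrowing within 6 mm to a bore of 14 mm. The way in is along the tank's -x; there is more than 110 mm of free depth.
- gauge_rod: gauge rod, loose, 60 g, 166 mm long overall: black handle 80 long (x) x 16 wide (y) x 20 mm high (z), a steel collar 34 mm across and 6 mm thick, then a round steel shaft 8 mm thick with a round tip. Origin: centre of the handle; +x points along the rod to the tip. Collar face towards the tip at x = 46 mm, tip at x = 126 mm. It starts lying level on its rest, axis 65 mm above the worktop.
- rod_collar (a point): centre of the collar's stop face, 46 mm from the handle's centre towards the tip; the shaft sticks out 80 mm beyond it.
- rod_tip (a point): the very tip of the rod, 126 mm from the handle's centre.
- rest: rest for the gauge rod, fixed: grey base 160x46x8 mm with two open-topped forks, 30 mm wide at most; lift the rod straight up out of them. Origin: on the worktop under the rod's handle centre; +x as the rod's. The forks hold the handle 33 mm behind its centre and the shaft 90 mm ahead of it (each 8 mm thick); the handle's middle is free. Fork walls reach 68 mm above the worktop at the shaft and 63 mm at the handle.
- dish: round white dish, loose, 113 mm across, 20 mm high. Origin: centre of its underside.
- jar: bystander, to be left alone: empty clear glass jar, 54 mm wide, 70 tall. Origin: centre of its underside.
- bottle: bystander, to be left alone: clear infusion bottle, 67 mm wide, 148 tall. Origin: centre of its underside.
- small_vial: bystander, to be left alone: small vial with a cap, 25 mm wide, 52 tall. Origin: centre of its underside.
- carton: bystander, to be left alone: swab carton, 51x71x46 mm. Origin: centre of its underside.
- pad_carton: bystander, to be left alone: dressing carton, 50x60x47 mm. Origin: centre of its underside.
- blue_cap: bystander, to be left alone: small capped bottle, 33 mm wide, 100 tall. Origin: centre of its underside.
- syringe: bystander, to be left alone: syringe lying flat, 25x102x13 mm, long axis y. Origin: centre of its underside.

How it is judged:
On the way, in this order (a step that is already met when the one before it is completed fails the run):
1. the tank stands on the sloped deck against the stop, tube uphill, and the gripper has let go of it (x of tank in the frame of stand_deck between 0.043 and 0.06 m and y of tank in the frame of stand_deck between -0.01 and 0.01 m and z of tank in the frame of stand_deck between -0.005 and 0.006 m and angle between the z axis of tank and the z axis of stand_deck, either way round below 0.1 rad and angle between the x axis of tank and the x axis of stand_deck, either way round below 0.18 rad and x of tank_mouth in the frame of stand_deck above 0.1 m and contact force between the fingers and tank below 0.1 N and linear speed of tank below 0.02 m/s), for 0.3 s.
2. the rod is in the guide tube with its collar stopped on the mouth, the tank on its stand (x of tank in the frame of stand_deck between 0.043 and 0.06 m and y of tank in the frame of stand_deck between -0.01 and 0.01 m and z of tank in the frame of stand_deck between -0.005 and 0.006 m and angle between the z axis of tank and the z axis of stand_deck, either way round below 0.1 rad and angle between the x axis of tank and the x axis of stand_deck, either way round below 0.18 rad and x of tank_mouth in the frame of stand_deck above 0.1 m and distance between rod_collar and tank_mouth below 0.007 m and angle between the x axis of gauge_rod and the x axis of tank, either way round below 0.12 rad and contact force between the fingers and gauge_rod above 1 N), for 0.2 s.
At the end, for the whole second after the job is handed in: Gripper holds the rod, touching nothing else, still: level within 8 degrees, tip and handle 90 mm or more above the worktop, tip within 55 mm sideways of the dish's centre. Tank, let go, lies flat on the deck: within 10 mm of stop and of mid-width, square within 10 degrees, tube uphill (x of tank in the frame of stand_deck between 0.043 and 0.06 m and y of tank in the frame of stand_deck between -0.01 and 0.01 m and z of tank in the frame of stand_deck between -0.005 and 0.006 m and angle between the z axis of tank and the z axis of stand_deck, either way round below 0.1 rad and angle between the x axis of tank and the x axis of stand_deck, either way round below 0.18 rad and x of tank_mouth in the frame of stand_deck above 0.1 m and angle between gauge_rod's own x axis and vertical between 1.431 and 1.711 rad and contact force between the fingers and gauge_rod above 1 N and height (world z) of each of rod_tip, gauge_rod above 0.09 m and horizontal distance between rod_tip and dish below 0.055 m and contact force between each of gauge_rod, the fingers and tank below 0.1 N and contact force between gauge_rod and stand below 0.1 N and contact force between gauge_rod and rest below 0.1 N and contact force between gauge_rod and dish below 0.1 N and contact force between gauge_rod and jar below 0.1 N and contact force between gauge_rod and bottle below 0.1 N and contact force between gauge_rod and small_vial below 0.1 N and contact force between gauge_rod and carton below 0.1 N and contact force between gauge_rod and pad_carton below 0.1 N and contact force between gauge_rod and blue_cap below 0.1 N and contact force between gauge_rod and syringe below 0.1 N and linear speed of gauge_rod below 0.03 m/s and angular speed of gauge_rod below 0.2 rad/s and angle between dish's own z axis and vertical below 0.1 rad); the arm keeps its last pose, push and grip.
It fails at once if the dish or a bystander is moved more than 40 mm (distance of any of dish, jar, bottle, small_vial, carton, pad_carton, blue_cap, syringe from where it was at the start of the episode above 0.04 m).
It also fails if it takes over 67 s, if anything falls off the work surface, if the arm or the gripper's body presses on something with over 40 N, if the wrist force passes 120 N, or if a joint passes its speed limit or range.

ROBOT

A 7-joint arm with a two-finger parallel gripper is mounted at the origin on a cart in front of the work surface, level with it; the furniture and walls round the work are solid. World frame = base frame: x ahead of the robot, y to its left, z up, the work surface at z = 0. Lengths are in m, angles in rad, forces in N, time in s.
With the tool pointing down it reaches from about 0.425 to 0.825 m from the base axis. Payload 3.6 kg.
Tool frame: the origin (TCP) lies midway between the tips of the shut fingers; the grasp point (between the pads) lies 19 mm behind it; x points along the fingers, y is the direction in which the jaws open and shut, and the axes are right-handed (so a half turn about x gives the same grasp; the last joint's range is limited). The gripper opens to 93 mm and grips with 3 to 60 N. Pads are 15 mm wide; open, the fingers measure 128 mm over their backs; the gripper's body (75 mm by 188 mm) begins 65 mm behind the grasp point.
Start: joints at [1.198, 0.615, -0.013, 1.423, 0.008, 1.103, -0.04], TCP at [0.221, -0.611, 0.219] pointing down, gripper open.
Joint ranges: [-3.12, 3.12], [-0.3, 2.06], [-1.34, 1.32], [0.26, 2.42], [-1.36, 4.5], [0.01, 1.98], [-2.84, 2.84]. Speed limits (rad/s): [2.79, 2.79, 3.14, 3.14, 3.14, 3.14, 3.14].

INTERFACE

Orientations are given as [roll, pitch, yaw] about the fixed x, y, z axes, in that order (R = Rz(yaw) Ry(pitch) Rx(roll)).
In Python, from bench import manip, capture gives the robot as it stands.
- The arm moves only by the shell command python3 -m handwheel 'ROWS' [OPENING] [FORCE]. ROWS is JSON, a list of rows, each a list of 2 entries, a list of its own where there are three numbers: the shift along the tool's x, y, z in m, then the turn about the tool's x in rad. A call has 1 to 12 rows; each row shifts and turns the commanded pose from where the row before left it, along the tool's axes as they then stand; what a row does not reach is not made up. A row lasts 1/10 s, in which the tool goes at most 50 mm and 8.59 degrees, less where a joint would pass 70% of its speed; a pose out of reach is approached as far as the arm can. A call with a gripper value outside its range is refused whole. OPENING is the gripper's target within -1 to 1 (shut at 1, half-way at 0, fully open at -1), set as the call begins (- or left out, the last holds). The fingers move at their own pace and stop on an object; FORCE is the grip in N (left out, the last holds). Time passes only in rows, so rows that do not move let the fingers close. It gives the time, the measured TCP pose, the force and the opening at its end, in the units of the state.
- manip.read_state(): the state, without advancing time (a new reading comes with each control period).
- capture(name): name is "scene" or "top"; returns a dict with "image" (480x640x3 uint8, red, green, blue), "vertical_fov" (degrees; the focal length in pixels is half the picture's height over the tangent of half this angle, whatever the lens; pixels are square), "cx", "cy" (the principal point, pixels), "k1" (the pictures are not rectified: a ray, as slopes to the right and down, at radius r is drawn at 1 + k1 r^2 times it, then the intrinsics apply), "rvec" (rotation vector, rad) and "tvec" (3), from world to camera coordinates, as OpenCV has them. Camera axes: x right, y down, z forward; pixel columns grow to the right and rows downward; lengths in m; the calibration is good to about 2 mm. A picture is of the moment at which its call begins. There is no depth.
- manip.close_job(): hands the job in, once; it reports no verdict.
The state is a dict: "t": time; "qpos": joint angles; "joint_velocities": joint speeds; "effort": joint torques, N m; "tcp_pos": TCP position; "eef_rot": TCP orientation; "wrist_force": force on the tool from outside, world axes, zero at the start; "torque": the same for the moment, N m; "grip_width": finger opening in m.
Only numpy, scipy, OpenCV 4.12 (cv2) and the standard library are available. Lean on these libraries where they do the work, as an engineer would, in place of code of your own. Each camera call takes 0.05 s, during which the arm holds its last target.

## Working session

There is one attempt and no reset: what is moved stays moved. The work goes in short steps, Python scripts to look and compute and a shell command to move; the robot and the scene stay as the last step left them, time stands still between calls to the robot, and variables do not carry over. Pictures are saved under pics/ and viewed, and the job is handed in when it is done.

```bash
ls; mkdir -p pics; python3 - <<'E'
from bench import manip, capture
import cv2
s=manip.read_state()
print(s)
for n in ("scene","top"):
    c=capture(n); im=c.pop("image"); print(n,c)
    cv2.imwrite(f"pics/{n}0.png",im[:,:,::-1])
E
```

```text
pics
{'t': 0.0, 'qpos': array([ 1.19751143,  0.61592475, -0.01260534,  1.42487091,  0.00809655,
        1.10339198, -0.04039676]), 'joint_velocities': array([-0.00065725, -0.0003071 , -0.00179654,  0.00280691,  0.00286315,
        0.00124172,  0.00068047]), 'effort': array([-4.07468651e-04, -4.58929718e+01,  2.08715033e-01, -1.65741366e+01,
       -6.11245888e-02,  2.05128675e-02,  2.37803488e-04]), 'tcp_pos': array([ 0.2206578 , -0.61056985,  0.21748689]), 'eef_rot': array([-1.55529286,  1.56825149,  1.93314368]), 'wrist_force': array([-0.63461294,  0.28463275, -0.13837142]), 'torque': array([0.02871267, 0.0212462 , 0.01678647]), 'grip_width': 0.09323666482822089}
scene {'vertical_fov': 56.704573597549086, 'cx': 323.5335592640862, 'cy': 243.6015253586449, 'k1': 0.025836089038050635, 'rvec': array([ 0.60547427, -2.39407289,  1.51904093]), 'tvec': array([0.45676958, 0.20777007, 0.98256298])}
top {'vertical_fov': 54.58206978522815, 'cx': 318.4344411570368, 'cy': 242.67493748261703, 'k1': -0.06136402990807241, 'rvec': array([ 2.03335412, -2.19892067,  0.22467371]), 'tvec': array([0.02883613, 0.51679003, 1.40254795])}
```

View pics/scene0.png

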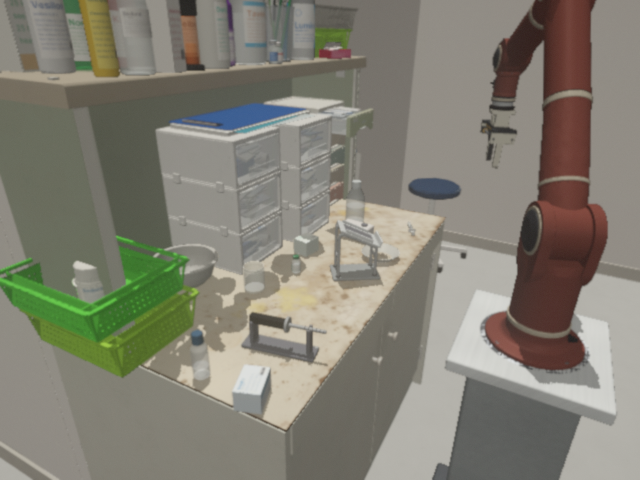

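View pics/top0.png

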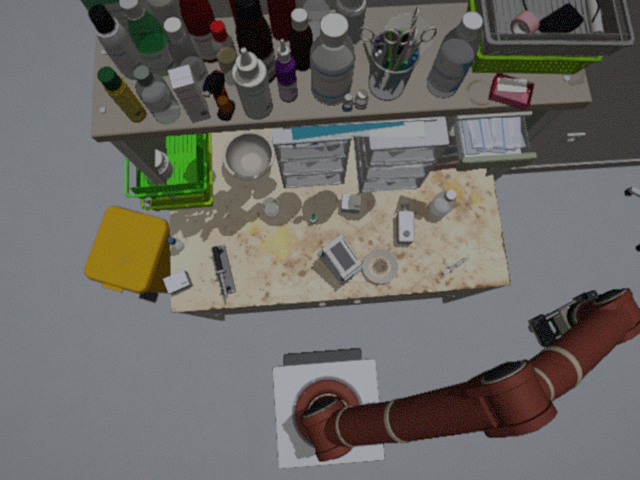

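```bash
cat > h.py <<'E'
import numpy as np, cv2
from bench import manip, capture
from scipy.spatial.transform import Rotation as R
class Cam:
    def __init__(s,c):
        s.im=c["image"]; s.f=240/np.tan(np.radians(c["vertical_fov"])/2); s.cx,s.cy,s.k=c["cx"],c["cy"],c["k1"]
        s.Rm=cv2.Rodrigues(np.array(c["rvec"],float))[0]; s.t=np.array(c["tvec"],float)
        s.C=-s.Rm.T@s.t
    def proj(s,P):
        P=np.atleast_2d(P); q=P@s.Rm.T+s.t; m=q[:,:2]/q[:,2:]; r2=(m**2).sum(1,keepdims=True)
        return m*(1+s.k*r2)*s.f+[s.cx,s.cy]
    def ray(s,uv):
        d=(np.array(uv,float)-[s.cx,s.cy])/s.f; m=d.copy()
        for _ in range(30): m=d/(1+s.k*(m**2).sum())
        return s.Rm.T@np.r_[m,1]
    def at(s,uv,z):
        d=s.ray(uv); return s.C+d*(z-s.C[2])/d[2]
def cam(n): return Cam(capture(n))
def tri(c1,u1,c2,u2):
    A=[];b=[]
    for c,u in((c1,u1),(c2,u2)):
        d=c.ray(u); d/=np.linalg.norm(d); M=np.eye(3)-np.outer(d,d); A.append(M); b.append(M@c.C)
    return np.linalg.lstsq(np.vstack(A),np.hstack(b),rcond=None)[0]
def crop(c,x0,y0,w,h,k,name):
    im=cv2.resize(c.im[y0:y0+h,x0:x0+w],None,fx=k,fy=k,interpolation=cv2.INTER_CUBIC)[:,:,::-1].copy()
    for i in range(0,w,10):
        cv2.line(im,(i*k,0),(i*k,8 if (x0+i)%50 else 20),(0,0,255),1)
        if (x0+i)%20==0: cv2.putText(im,str(x0+i),(i*k,30),0,.4,(0,0,255),1)
    for i in range(0,h,10):
        cv2.line(im,(0,i*k),(8,i*k),(0,0,255),1)
        if (y0+i)%20==0: cv2.putText(im,str(y0+i),(10,i*k+4),0,.4,(0,0,255),1)
    cv2.imwrite(f"pics/{name}.png",im)
E
python3 - <<'E'
from h import *
t=cam("top"); s=cam("scene")
print(t.C,s.C)
crop(t,300,180,200,110,4,"t1"); crop(t,150,180,180,130,4,"t2")
crop(s,280,170,180,130,4,"s1"); crop(s,180,240,170,180,4,"s2")
E
```

```text
[0.22393957 0.01128154 1.47809608] [0.04206581 0.92370558 0.60185989]
```

View pics/t1.png

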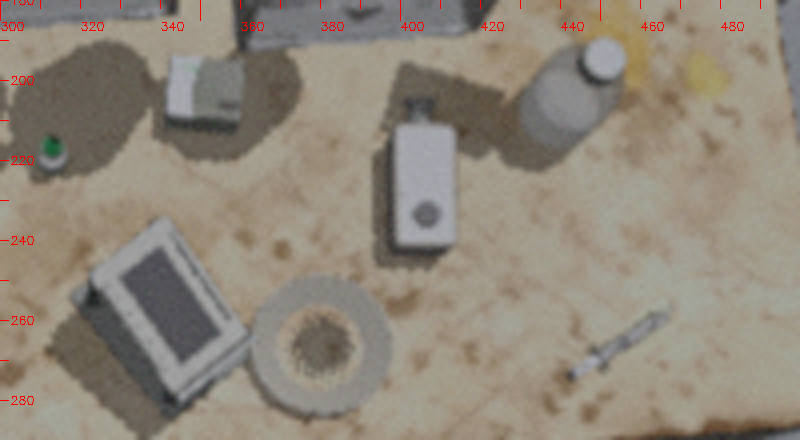

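View pics/t2.png

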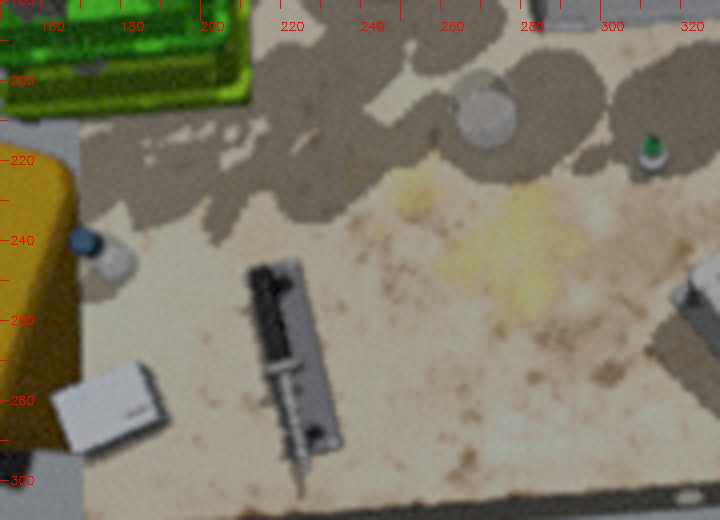

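View pics/s1.png

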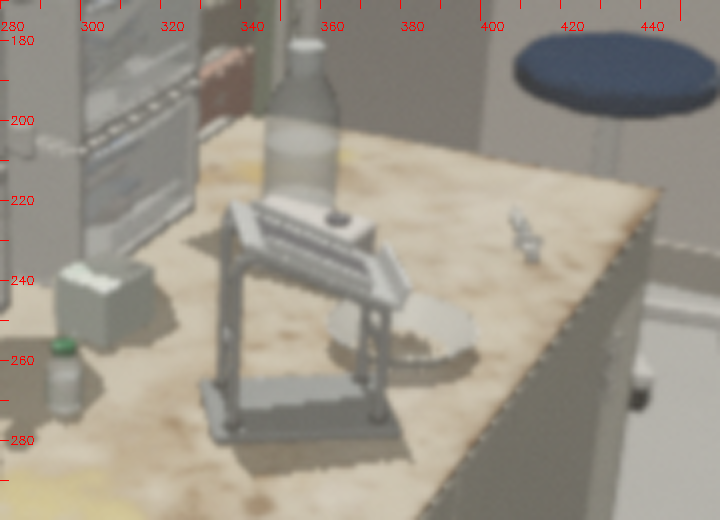

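View pics/s2.png

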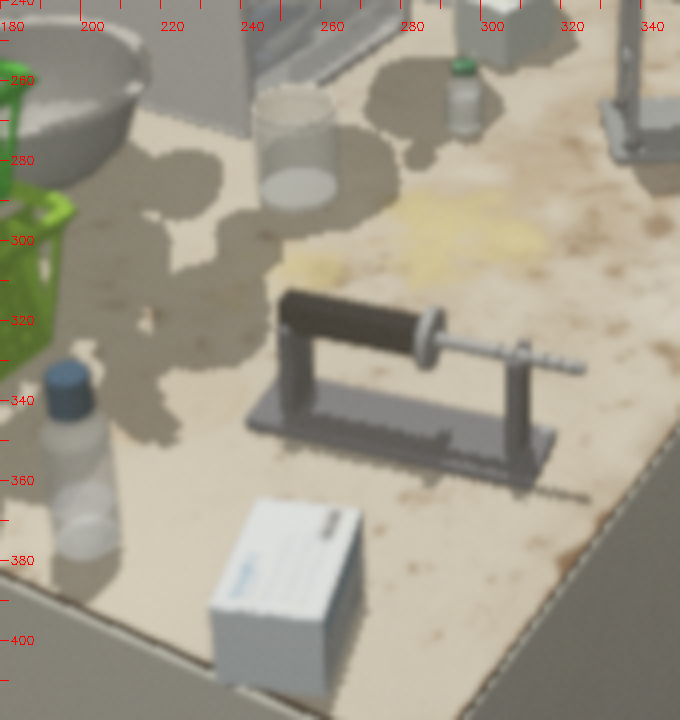

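```bash
cat > fit.py <<'E'
from h import *
from scipy.optimize import least_squares
T=cam("top"); S=cam("scene")
def px(x0,y0,k): return lambda a,b:(x0+a/k,y0+b/k)
t1=px(300,180,4);t2=px(150,180,4);s1=px(280,170,4);s2=px(180,240,4)
# tank
for p in [(396,125),(454,125),(457,246),(394,246)]: print("tank top",T.at(t1(*p),.05).round(4))
print("tube end",T.at(t1(420,100),.03).round(4))
# rod
for n,a,b in (("tip",t2(301,497),s2(586,368)),("collar ctr",t2(283,367),s2(430,338))):
    print(n,tri(T,a,S,b).round(4),T.at(a,.065).round(4),S.at(b,.065).round(4))
print("rear",T.at(t2(260,268),.075).round(4), S.at(s2(285,292),.075).round(4))
print("dish",T.at(t1(320,346),.02).round(4))
print("bottle base", T.at(t1(545,130),.05), S.at(s1(300,205),.0))
for p in [(290,260),(272,262),(318,448),(342,443)]: print("rest base",T.at(t2(*p),.008).round(4))
# deck fit
def deckpts(p,L):
    x,y,w=p; Rd=R.from_euler('ZY',[w,-np.radians(25)]).as_matrix(); return np.array(L)@Rd.T+[x,y,.1]
L=[(.112,-.037,.003),(.112,.037,.003)]
obsT=[t1(165,217),t1(92,278)]
low=[(0,-.037,.014),(0,.037,.014)]; obsL=[t1(247,336),t1(177,400)]
def res(p):
    return np.r_[(T.proj(deckpts(p,L))-obsT).ravel(),(T.proj(deckpts(p,low))-obsL).ravel()]
r=least_squares(res,[.45,0,.9]); print(r.x, np.degrees(r.x[2]), r.fun.round(1))
np.save("deck.npy",r.x)
def draw(c,segs,im,off,k,col):
    for a,b in segs:
        q=c.proj([a,b]); q=((q-off)*k).astype(int); cv2.line(im,tuple(map(int,q[0])),tuple(map(int,q[1])),col,1)
def rect(p,x0,x1,y0,y1,z):
    P=deckpts(p,[(x0,y0,z),(x1,y0,z),(x1,y1,z),(x0,y1,z)]); return [(P[i],P[(i+1)%4]) for i in range(4)]
for c,n,o,sz in ((T,"top",(300,180),(200,110)),(S,"scene",(280,170),(180,130))):
    k=4; im=cv2.resize(c.im[o[1]:o[1]+sz[1],o[0]:o[0]+sz[0]],None,fx=k,fy=k,interpolation=2)[:,:,::-1].copy()
    draw(c,rect(r.x,0,.112,-.037,.037,0),im,o,k,(0,0,255)); draw(c,rect(r.x,0,.112,-.03,.03,0.007),im,o,k,(0,255,0)); 
    draw(c,rect(r.x,-.004,0,-.037,.037,.014),im,o,k,(255,0,0))
    cv2.imwrite(f"pics/fit_{n}.png",im)
E
python3 fit.py
```

```text
tank top [ 0.5999 -0.2756  0.05  ]
tank top [ 0.5964 -0.3218  0.05  ]
tank top [ 0.4983 -0.3124  0.05  ]
tank top [ 0.5021 -0.2628  0.05  ]
tube end [ 0.6246 -0.3014  0.03  ]
tip [0.353  0.2861 0.0721] [0.3471 0.2849 0.065 ] [0.3642 0.2787 0.065 ]
collar ctr [0.4465 0.2944 0.0644] [0.4475 0.2948 0.065 ] [0.4448 0.295  0.065 ]
rear [0.5242 0.3078 0.075 ] [0.5237 0.309  0.075 ]
dish [ 0.4321 -0.2008  0.02  ]
bottle base [ 0.58669436 -0.3941584   0.05      ] [ 0.61062221 -0.418033    0.        ]
rest base [0.5433 0.2974 0.008 ]
rest base [0.5428 0.312  0.008 ]
rest base [0.3897 0.2809 0.008 ]
rest base [0.3922 0.2617 0.008 ]
[ 0.41362095 -0.10428445  0.58991571] 33.79968027307086 [ 0.2 -0.1 -1.4  0.1  1.5  0.3 -0.4 -0.3]
```

View pics/fit_top.png

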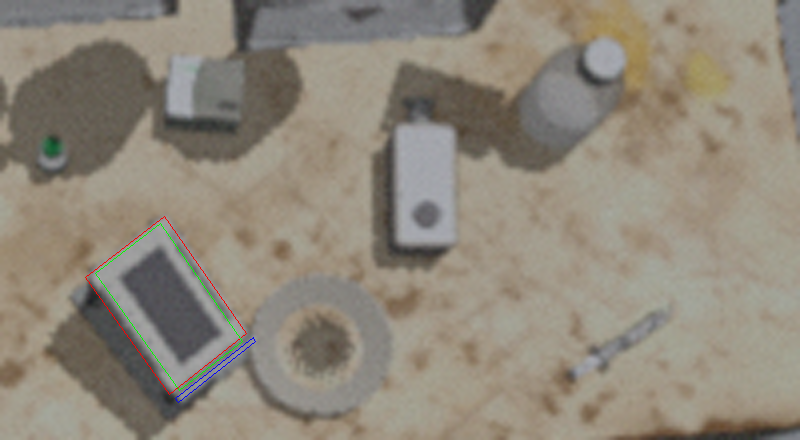

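View pics/fit_scene.png

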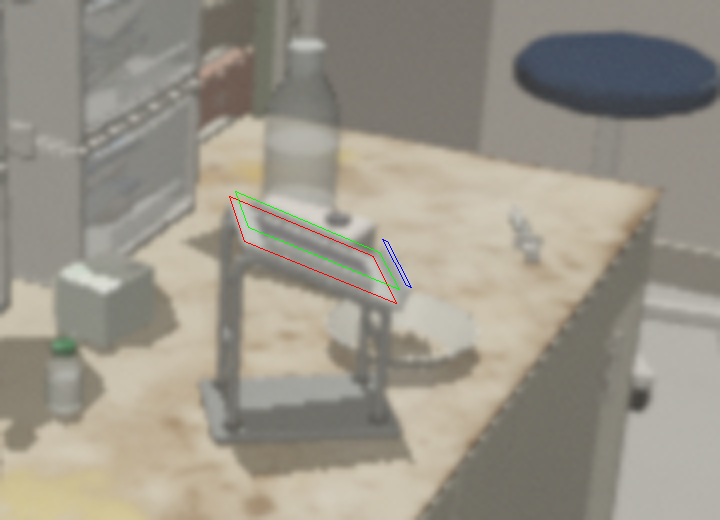

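```bash
python3 - <<'E'
from h import *
s=cam("scene");t=cam("top"); crop(s,320,210,75,75,8,"s3"); crop(t,315,228,55,60,10,"t3")
E
```

```text
(no output)
```

View pics/s3.png

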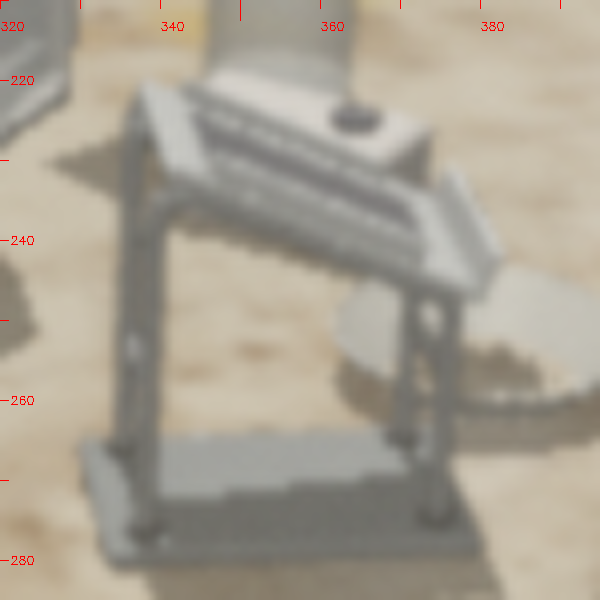

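View pics/t3.png

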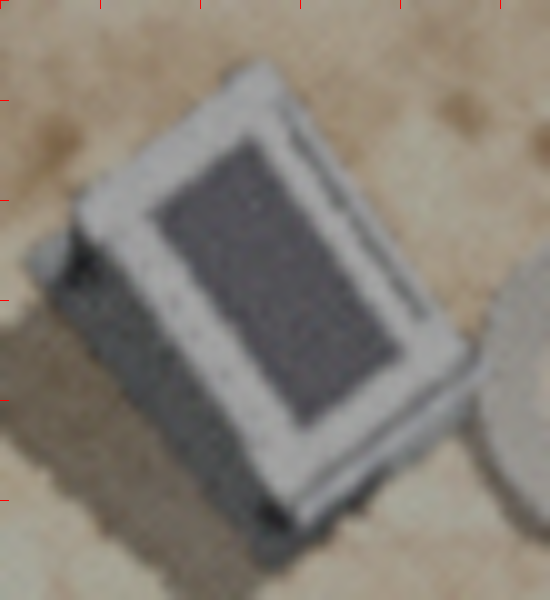

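```bash
cat > fit2.py <<'E'
from h import *
from scipy.optimize import least_squares
T=cam("top"); S=cam("scene")
def deckpts(p,L):
    x,y,w,z=p; Rd=R.from_euler('ZY',[w,-np.radians(25)]).as_matrix(); return np.array(L)@Rd.T+[x,y,z]
LT=[(.112,-.037,0),(.112,.037,0),(0,-.037,0),(0,.037,0)]
oT=[(341.5,234),(323,248.2),(362,263.5),(344,277.8)]
LS=[(.112,-.037,0),(.112,.037,0),(0,-.037,.014),(0,.037,.014)]
oS=[(337.5,220.5),(344,233),(376,231.5),(381.8,242)]
for mode in ("T","S","both","bothz"):
    def res(p):
        q=np.r_[p[:3],p[3] if mode=="bothz" else .1]
        a=(T.proj(deckpts(q,LT))-oT).ravel(); b=(S.proj(deckpts(q,LS))-oS).ravel()
        return a if mode=="T" else b if mode=="S" else np.r_[a,b]
    r=least_squares(res,[.41,-.1,.59,.1]); print(mode,r.x.round(4),r.fun.round(1))
E
python3 fit2.py
```

```text
T [ 0.4149 -0.1072  0.5874  0.1   ] [ 0.7 -0.5 -0.6  0.6  0.6 -0.5 -0.7  0.3]
S [ 0.4093 -0.0988  0.6476  0.1   ] [-0.1  0.6 -1.  -0.7 -0.4 -0.5  1.4  0.4]
both [ 0.4132 -0.1066  0.6072  0.1   ] [-0.1  0.3 -1.2  1.8  0.3 -0.2 -0.7  1.1  0.2 -1.3 -1.9 -2.7 -0.1 -1.8
  0.6 -0.9]
bothz [ 0.4147 -0.1092  0.6081  0.0941] [ 0.6  0.2 -0.3  1.7  0.9 -0.4  0.1  0.8  0.   0.4 -2.1 -1.1 -0.4 -0.3
  0.2  0.6]
```

```bash
python3 - <<'E'
from h import *
T=cam("top"); S=cam("scene")
a=S.at((333.8,279.8),.004);b=S.at((380.3,279),.004);c=S.at((330.3,265.5),.008)
print(a,b,c,np.linalg.norm(a-b),np.arctan2(*(a-b)[1::-1]), np.linalg.norm(a-c), np.arctan2(*(a-c)[1::-1])-np.pi/2)
# tank fit in both; 
from scipy.optimize import least_squares
L=[(.05,.025,.05),(.05,-.025,.05),(-.05,-.025,.05),(-.05,.025,.05)]
o=[(399,211.2),(413.5,211.2),(414.2,241.5),(398.5,241.5)]
f=lambda p:(T.proj(np.array(L)@R.from_euler('z',p[2]).as_matrix().T+[p[0],p[1],0])-o).ravel()
r=least_squares(f,[.55,-.29,0]);print(r.x,r.fun.round(1))
print(S.proj(np.array(L)@R.from_euler('z',r.x[2]).as_matrix().T+[r.x[0],r.x[1],0]))
# rod fit
L=[(.126,0,0),(.046,0,0),(-.04,0,.01)]
def P(p): return np.array(L)@R.from_euler('z',p[2]).as_matrix().T+[p[0],p[1],.065]
oT=[(225.2,304.2),(220.7,271.8),(215,247)]; oS=[(326.3,332),(287.8,324.5),(251.2,313)]
for m in (0,1,2):
    f=lambda p:np.r_[(T.proj(P(p))-oT).ravel()*(m!=1),(S.proj(P(p))-oS).ravel()*(m>0)]
    r=least_squares(f,[.48,.3,3.1]);print(r.x,r.fun.round(1))
E
```

```text
[ 0.48907381 -0.00718881  0.004     ] [ 0.38197112 -0.07273343  0.004     ] [ 0.53048207 -0.06773546  0.008     ] 0.1255670496078225 0.5491812201923929 0.07346114872527791 0.5998432661196271
[ 0.54927835 -0.29310224 -0.1072624 ] [-0.7 -0.4  0.5  0.   0.2  0.4  0.  -0. ]
[[339.91684114 222.3624982 ]
 [347.95005604 217.63186351]
 [374.86023159 224.65030477]
 [367.26646445 229.74438221]]
[0.48308349 0.30141165 3.26692414] [-0.3 -3.6 -0.1  3.2  0.5  0.4  0.   0.   0.   0.   0.  -0. ]
[0.48782895 0.30154544 3.3139436 ] [ 0.  -0.   0.   0.  -0.  -0.   0.1  0.4  1.  -0.  -1.2 -0.6]
[0.48593183 0.30209633 3.29085467] [ 0.4 -4.7 -0.   2.2 -0.1 -0.4  0.4  1.7  1.5  0.7 -0.4 -0.5]
```

```bash
cat > go.py <<'E'
# usage: go.py x y z yawjaw : print needed tool-frame shift, turn (yawjaw = heading of tool y axis, mod pi)
from h import *
import sys
def need(x,y,z,jaw):
    s=manip.read_state(); M=R.from_euler('xyz',s["eef_rot"]).as_matrix()
    d=M.T@(np.array([x,y,z])-s["tcp_pos"])
    h=np.arctan2(M[1,1],M[0,1]); 
    turn=(h-jaw+np.pi/2)%np.pi-np.pi/2   # turn about tool x (down): +turn lowers heading
    print("t",round(s["t"],2),"tcp",s["tcp_pos"].round(4),"jawheading",round(h,3),"q1,q7",s["qpos"][[0,6]].round(2),"q",s["qpos"].round(2),"F",s["wrist_force"].round(1),"w",round(s["grip_width"],4))
    print("axes x",M[:,0].round(3),"y",M[:,1].round(3),"z",M[:,2].round(3))
    print("shift",d.round(4),"turn",round(turn,4))
if __name__=="__main__": need(*map(float,sys.argv[1:5]))
E
python3 go.py .549 -.293 .25 1.464
python3 - <<'E'
from h import *
T=cam("top"); S=cam("scene")
print(T.at((451,194.7),.148), S.at((356.5,181.5),.148))
print(T.at((454,194.7),.148))
E
```

```text
t 0.6 tcp [ 0.221  -0.6113  0.2186] jawheading -1.224 q1,q7 [ 1.2  -0.04] q [ 1.2   0.61 -0.01  1.42  0.01  1.1  -0.04] F [ 0.5 -0.1  0.3] w 0.0934
axes x [ 0.  0. -1.] y [ 0.34 -0.94 -0.  ] z [-0.94 -0.34 -0.  ]
shift [-0.0313 -0.1878 -0.4167] turn 0.4536
[ 0.61333296 -0.41815345  0.148     ] [ 0.60940415 -0.4102284   0.148     ]
[ 0.61265714 -0.42722804  0.148     ]
```

```bash
python3 -m handwheel '[[[-0.003,-0.0174,-0.0372],0],[[-0.003,-0.0174,-0.0372],0],[[-0.003,-0.0174,-0.0372],0],[[-0.003,-0.0174,-0.0372],0],[[-0.003,-0.0174,-0.0372],0],[[-0.003,-0.0174,-0.0372],0],[[-0.003,-0.0174,-0.0372],0],[[-0.003,-0.0174,-0.0372],0],[[-0.003,-0.0174,-0.0372],0],[[-0.003,-0.0174,-0.0372],0],[[-0.003,-0.0174,-0.0372],0],[[0,0,0],0.11]]' -1 20; python3 go.py .541 -.292 .018 1.464
```

```text
t: 1.9
tcp_pos: [0.5464, -0.2842, 0.2519]
eef_rot: [-2.547, 1.564, 0.841]
wrist_force: [0.1, 0.2, -0.2]
grip_width: 0.093
t 1.9 tcp [ 0.5464 -0.2842  0.2519] jawheading -1.324 q1,q7 [ 0.46 -0.89] q [ 0.46  0.53 -0.03  1.48  0.01  1.13 -0.89] F [ 0.1  0.2 -0.2] w 0.093
axes x [ 0.005  0.005 -1.   ] y [ 0.244 -0.97  -0.004] z [-0.97  -0.244 -0.006]
shift [0.2339 0.0072 0.0086] turn 0.3532
```

```bash
python3 -m handwheel '[[[0.03,0,0],0.117],[[0.03,0,0],0.117],[[0.03,0,0],0.117],[[0.02,0,0],0],[[0,0,0],0]]'; python3 go.py .541 -.292 .018 1.464
```

```text
t: 2.4
tcp_pos: [0.5387, -0.2908, 0.1386]
eef_rot: [-0.355, 1.564, 2.673]
wrist_force: [-0.1, 0.2, -0.1]
grip_width: 0.0929
t 2.4 tcp [ 0.5387 -0.2908  0.1386] jawheading -1.684 q1,q7 [ 0.42 -1.18] q [ 0.42  0.64  0.06  1.63 -0.05  0.88 -1.18] F [-0.1  0.2 -0.1] w 0.0929
axes x [-0.006  0.003 -1.   ] y [-0.113 -0.994 -0.002] z [-0.994  0.113  0.007]
shift [ 0.1206  0.0012 -0.0032] turn -0.0069
```

```bash
python3 -m handwheel '[[[0.03,0,0],-0.007],[[0.02,0,-0.003],0],[[0,0,0],0]]'; python3 - <<'E'
from h import *
s=cam("scene");t=cam("top"); crop(s,310,150,110,110,5,"s4"); crop(t,370,190,100,80,6,"t4")
E
python3 go.py .541 -.292 .018 1.464
```

```text
t: 2.7
tcp_pos: [0.5429, -0.2918, 0.0903]
eef_rot: [-0.49, 1.567, 2.545]
wrist_force: [0.1, 0.2, 0.3]
grip_width: 0.0933
t 2.8 tcp [ 0.5445 -0.293   0.093 ] jawheading -1.678 q1,q7 [ 0.42 -1.17] q [ 0.42  0.7   0.06  1.66 -0.05  0.78 -1.17] F [ 0.8 -0.6 -0.6] w 0.0928
axes x [ 0.002 -0.001 -1.   ] y [-0.107 -0.994  0.001] z [-0.994  0.107 -0.002]
shift [ 0.075  -0.0006  0.0037] turn -0.0004
```

View pics/s4.png

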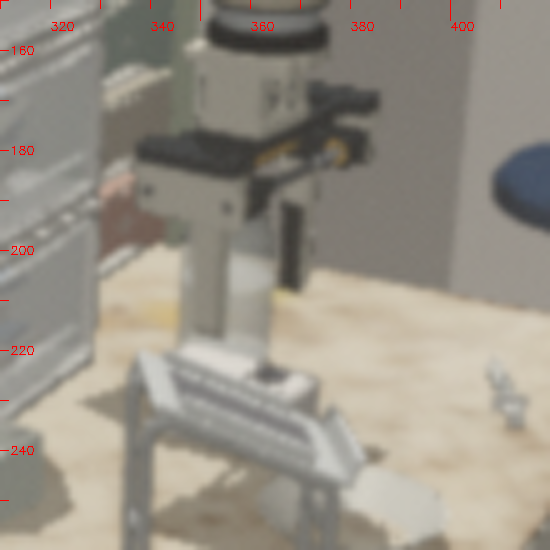

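View pics/t4.png

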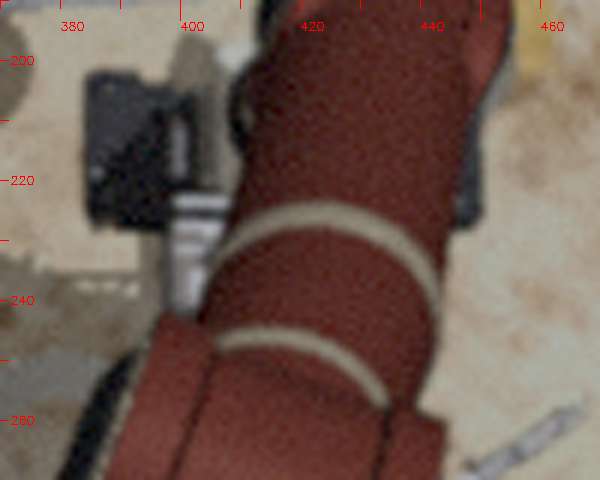

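```bash
python3 -m handwheel '[[[0.025,0,0],0],[[0.025,0,0],0],[[0.022,0,0.003],0],[[0,0,0],0]]'; python3 -m handwheel '[[[0,0,0],0],[[0,0,0],0],[[0,0,0],0],[[0,0,0],0],[[0,0,0],0],[[0,0,0],0]]' 1 20; python3 go.py .541 -.292 .018 1.464
```

```text
t: 3.2
tcp_pos: [0.5395, -0.2918, 0.0189]
eef_rot: [-0.351, 1.567, 2.683]
wrist_force: [-0.4, -0.0, -0.7]
grip_width: 0.0928
t: 3.8
tcp_pos: [0.5408, -0.2925, 0.02]
eef_rot: [2.282, 1.57, -0.967]
wrist_force: [-0.9, 0.3, 2.7]
grip_width: 0.05
t 3.8 tcp [ 0.5408 -0.2925  0.02  ] jawheading -1.678 q1,q7 [ 0.43 -1.17] q [ 0.43  0.8   0.05  1.71 -0.06  0.63 -1.17] F [-0.9  0.3  2.7] w 0.05
axes x [ 0.    -0.001 -1.   ] y [-0.107 -0.994  0.   ] z [-0.994  0.107 -0.   ]
shift [ 0.002  -0.0005 -0.0002] turn -0.0003
```

```bash
python3 -m handwheel '[[[-0.02,0,0],0],[[-0.035,0,0],0],[[-0.035,0,0],0],[[-0.035,0,0],0],[[-0.035,0,0],0],[[-0.035,0,0],0],[[-0.02,0,0],0],[[0,0,0],-0.14],[[0,0,0],-0.14],[[0,0,0],-0.14],[[0,0,0],-0.14],[[0,0,0],-0.14]]'; python3 -m handwheel '[[[0,0,0],0]]'; python3 go.py .452 -.081 .22 2.166
```

```text
t: 5.0
tcp_pos: [0.5399, -0.2918, 0.2337]
eef_rot: [-1.015, 1.568, 2.725]
wrist_force: [0.2, 1.1, -2.7]
grip_width: 0.0498
t: 5.1
tcp_pos: [0.5398, -0.292, 0.2337]
eef_rot: [-1.195, 1.568, 2.539]
wrist_force: [-0.2, -1.1, -1.8]
grip_width: 0.0498
t 5.1 tcp [ 0.5398 -0.292   0.2337] jawheading -0.978 q1,q7 [ 0.53 -0.58] q [ 0.53  0.55 -0.11  1.51  0.07  1.09 -0.58] F [-0.2 -1.1 -1.8] w 0.0498
axes x [-0.002  0.001 -1.   ] y [ 0.558 -0.83  -0.002] z [-0.83  -0.558  0.001]
shift [ 0.0142 -0.2241 -0.045 ] turn -0.0028
```

Held and lifted. Now over the deck.

```bash
python3 -m handwheel '[[[0,-0.032,-0.006],0],[[0,-0.032,-0.006],0],[[0,-0.032,-0.006],0],[[0,-0.032,-0.007],0],[[0,-0.032,-0.007],0],[[0,-0.032,-0.007],0],[[0,-0.032,-0.006],0],[[0,0,0],0],[[0,0,0],0]]'; python3 go.py .452 -.081 .167 2.166;  python3 - <<'E'
from h import *
s=cam("scene");t=cam("top"); crop(s,310,150,110,130,5,"s5"); crop(t,290,200,110,110,5,"t5")
E
```

```text
t: 6.0
tcp_pos: [0.4527, -0.0809, 0.2347]
eef_rot: [1.194, 1.57, -1.356]
wrist_force: [0.3, -0.9, -2.4]
grip_width: 0.0501
t 6.0 tcp [ 0.4527 -0.0809  0.2347] jawheading -0.979 q1,q7 [ 0.25 -0.92] q [ 0.25  0.31 -0.16  1.92  0.06  0.92 -0.92] F [ 0.3 -0.9 -2.4] w 0.0501
axes x [ 0. -0. -1.] y [ 0.558 -0.83   0.   ] z [-0.83  -0.558  0.   ]
shift [ 0.0677 -0.0003  0.0006] turn -0.0031
```

View pics/s5.png

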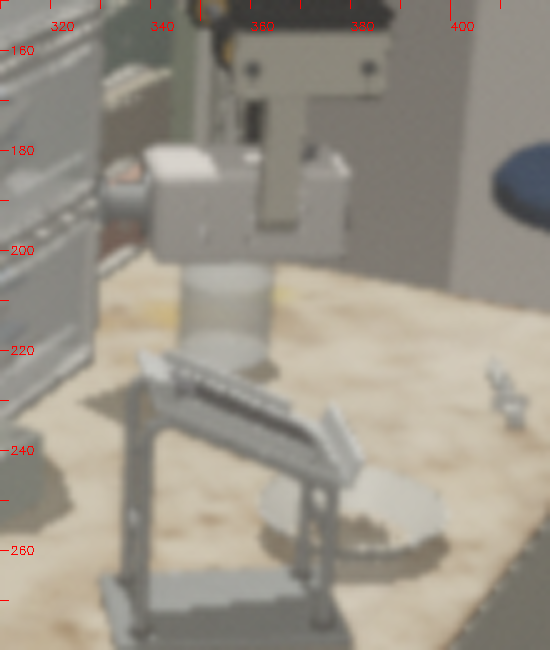

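View pics/t5.png

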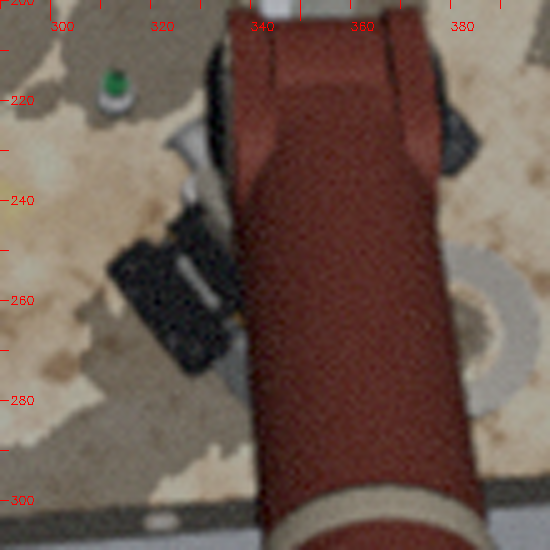

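```bash
python3 - <<'E'
from h import *
S=cam("scene")
w=.592; Rz=R.from_euler('z',w).as_matrix()
o=np.array([.4527,-.0809,.2347-.020])
L=np.array([(-.042,.025,0),(.058,.025,0),(.058,.025,.05),(-.042,.025,.05),(.058,-.025,.05)])
print(S.proj(L@Rz.T+o).round(1))
Rd=R.from_euler('ZY',[.595,-np.radians(25)]).as_matrix()
print(S.proj(np.array([(0,.037,0),(.112,.037,0),(0,.037,.014),(.112,-.037,0),(0,-.037,.014)])@Rd.T+[.414,-.107,.1]).round(1))
E
```

```text
[[379.8 202.6]
 [340.6 203.4]
 [341.3 184.2]
 [381.2 183.5]
 [338.5 178.2]]
[[379.4 245.4]
 [341.6 230. ]
 [382.  241. ]
 [337.6 218.9]
 [375.8 229.6]]
```

```bash
python3 -m handwheel '[[[0.02,0,0],0],[[0.02,0,0],0],[[0.02,0,0],0],[[0.002,0,0],0],[[0,0,0],0]]' - 10; python3 go.py .452 -.081 .167 2.166; python3 -m handwheel '[[[0.003,0,0.001],0],[[0.003,0,0.001],0],[[0.003,0,0.002],0],[[0.003,0,0.002],0],[[0,0,0],0]]'; python3 go.py .452 -.081 .167 2.166; python3 - <<'E'
from h import *
s=cam("scene"); crop(s,310,150,110,130,5,"s6")
E
```

```text
t: 6.65
tcp_pos: [0.453, -0.0821, 0.1725]
eef_rot: [-0.608, 1.57, 3.124]
wrist_force: [-0.2, -0.1, -2.7]
grip_width: 0.0501
t 6.65 tcp [ 0.453  -0.0821  0.1725] jawheading -0.98 q1,q7 [ 0.24 -0.94] q [ 0.24  0.39 -0.15  2.01  0.09  0.75 -0.94] F [-0.2 -0.1 -2.7] w 0.0501
axes x [-0.001  0.    -1.   ] y [ 0.557 -0.83  -0.   ] z [-0.83  -0.557  0.001]
shift [ 0.0055 -0.0014  0.0003] turn -0.0043
t: 7.15
tcp_pos: [0.4482, -0.0847, 0.1608]
eef_rot: [2.538, 1.57, -0.011]
wrist_force: [-0.5, -0.1, -0.8]
grip_width: 0.0501
t 7.15 tcp [ 0.4482 -0.0847  0.1608] jawheading -0.978 q1,q7 [ 0.25 -0.94] q [ 0.25  0.4  -0.15  2.03  0.09  0.71 -0.94] F [-0.5 -0.1 -0.8] w 0.0501
axes x [ 0.001 -0.    -1.   ] y [ 0.558 -0.83   0.001] z [-0.83  -0.558 -0.001]
shift [-0.0062 -0.001  -0.0052] turn -0.0027
```

View pics/s6.png

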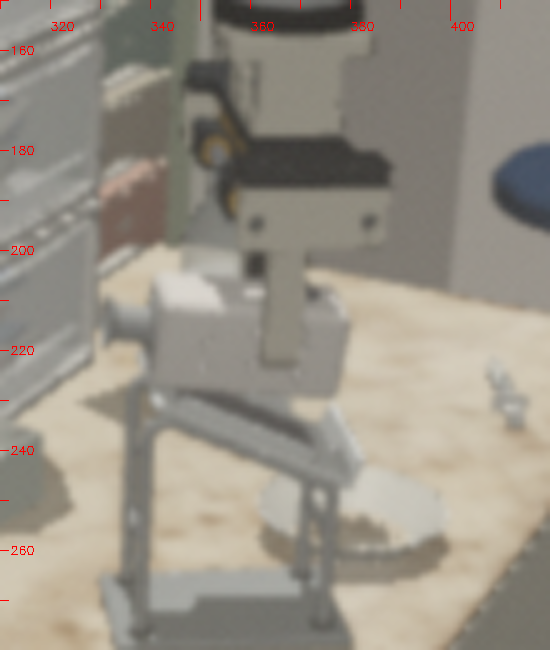

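```bash
python3 -m handwheel '[[[0.003,0,0.0016],0],[[0.003,0,0.0016],0],[[0.003,0,0.0016],0],[[0.003,0,0.0016],0],[[0.003,0,0.0016],0],[[0,0,0],0]]'; python3 go.py .452 -.081 .134 2.166; python3 - <<'E'
from h import *
s=cam("scene"); crop(s,310,150,110,130,5,"s7")
E
```

```text
t: 7.8
tcp_pos: [0.4402, -0.0894, 0.145]
eef_rot: [-0.545, 1.568, -3.094]
wrist_force: [-0.1, 0.3, -2.7]
grip_width: 0.0498
t 7.8 tcp [ 0.4402 -0.0894  0.145 ] jawheading -0.978 q1,q7 [ 0.26 -0.93] q [ 0.26  0.42 -0.15  2.07  0.1   0.66 -0.93] F [-0.1  0.3 -2.7] w 0.0498
axes x [-0.002 -0.    -1.   ] y [ 0.558 -0.83  -0.001] z [-0.83  -0.558  0.002]
shift [ 0.011  -0.0004 -0.0146] turn -0.0028
```

View pics/s7.png

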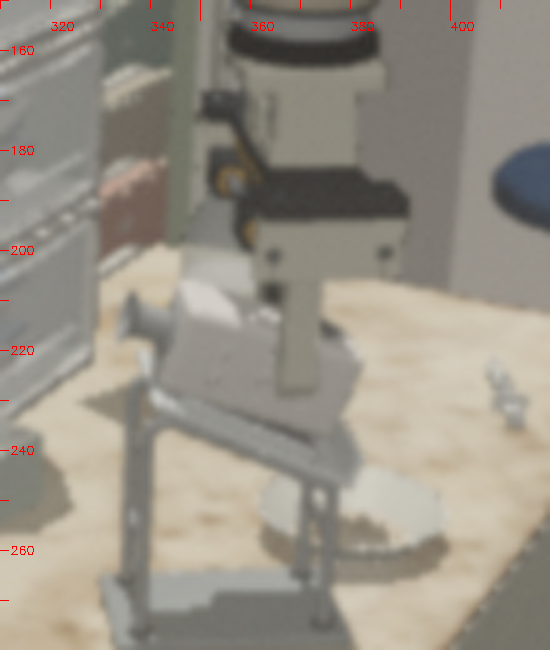

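```bash
python3 -m handwheel '[[[0.003,0,0.0016],0],[[0.003,0,0.0016],0],[[0.003,0,0.0016],0],[[0,0,0],0]]'; python3 go.py .452 -.081 .134 2.166; python3 - <<'E'
from h import *
s=cam("scene"); crop(s,310,180,110,80,7,"s8")
E
```

```text
t: 8.25
tcp_pos: [0.4367, -0.092, 0.1362]
eef_rot: [-0.552, 1.57, -3.102]
wrist_force: [-0.3, -1.0, -2.4]
grip_width: 0.0499
t 8.25 tcp [ 0.4367 -0.092   0.1362] jawheading -0.978 q1,q7 [ 0.26 -0.93] q [ 0.26  0.43 -0.14  2.09  0.1   0.63 -0.93] F [-0.3 -1.  -2.4] w 0.0499
axes x [-0.001 -0.    -1.   ] y [ 0.558 -0.83  -0.001] z [-0.83  -0.558  0.001]
shift [ 0.0022 -0.0006 -0.0189] turn -0.0028
```

View pics/s8.png

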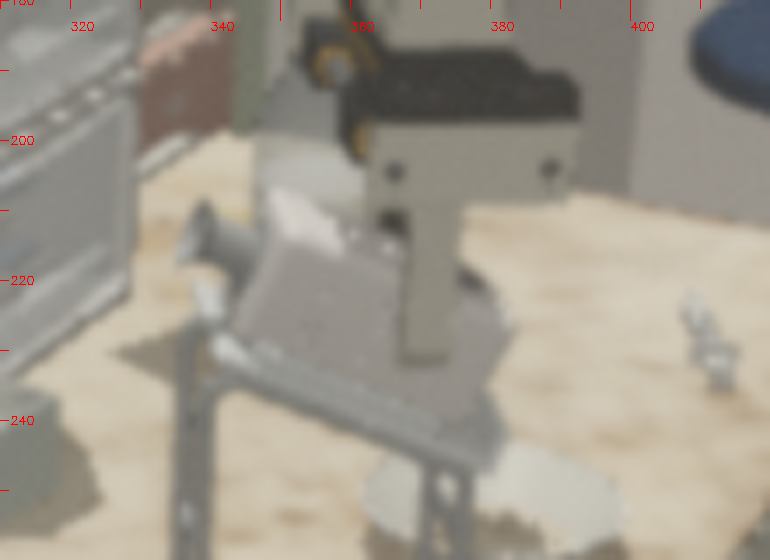

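```bash
python3 -m handwheel '[[[0.002,0,0.0015],0],[[0.0015,0,0.0015],0],[[0,0,0],0],[[0,0,0],0]]' - 5; python3 go.py .452 -.081 .134 2.166
```

```text
t: 8.7
tcp_pos: [0.4356, -0.0931, 0.1338]
eef_rot: [2.655, 1.569, 0.107]
wrist_force: [0.2, 1.5, 5.2]
grip_width: 0.0501
t 8.7 tcp [ 0.4356 -0.0931  0.1338] jawheading -0.977 q1,q7 [ 0.27 -0.93] q [ 0.27  0.43 -0.14  2.09  0.1   0.62 -0.93] F [0.2 1.5 5.2] w 0.0501
axes x [ 0.002  0.    -1.   ] y [ 0.559 -0.829  0.001] z [-0.829 -0.559 -0.002]
shift [-0.0002 -0.0008 -0.0203] turn -0.0018
```

```bash
python3 -m handwheel '[[[0.0008,0,0.002],0],[[0.0006,0,0.0015],0],[[0,0,0],0]]' - 5; python3 go.py .452 -.081 .134 2.166; python3 -m handwheel '[[[0,0,0],0],[[0,0,0],0],[[0,0,0],0]]' 0.2 5;  python3 go.py .452 -.081 .134 2.166;python3 - <<'E'
from h import *
s=cam("scene"); crop(s,310,180,110,80,7,"s9")
E
```

```text
t: 9.0
tcp_pos: [0.4311, -0.0959, 0.1313]
eef_rot: [-0.407, 1.569, -2.957]
wrist_force: [0.0, -0.4, -1.0]
grip_width: 0.0499
t 9.0 tcp [ 0.4311 -0.0959  0.1313] jawheading -0.979 q1,q7 [ 0.27 -0.92] q [ 0.27  0.43 -0.14  2.1   0.1   0.61 -0.92] F [ 0.  -0.4 -1. ] w 0.0499
axes x [-0.002 -0.    -1.   ] y [ 0.558 -0.83  -0.001] z [-0.83  -0.558  0.001]
shift [-0.0027 -0.0007 -0.0257] turn -0.0032
t: 9.3
tcp_pos: [0.4311, -0.0958, 0.1314]
eef_rot: [-0.494, 1.569, -3.044]
wrist_force: [-0.3, -1.4, -0.8]
grip_width: 0.05
t 9.3 tcp [ 0.4311 -0.0958  0.1314] jawheading -0.979 q1,q7 [ 0.27 -0.92] q [ 0.27  0.43 -0.14  2.1   0.1   0.61 -0.92] F [-0.3 -1.4 -0.8] w 0.05
axes x [-0.002 -0.    -1.   ] y [ 0.558 -0.83  -0.001] z [-0.83  -0.558  0.002]
shift [-0.0026 -0.0006 -0.0255] turn -0.0031
```

View pics/s9.png

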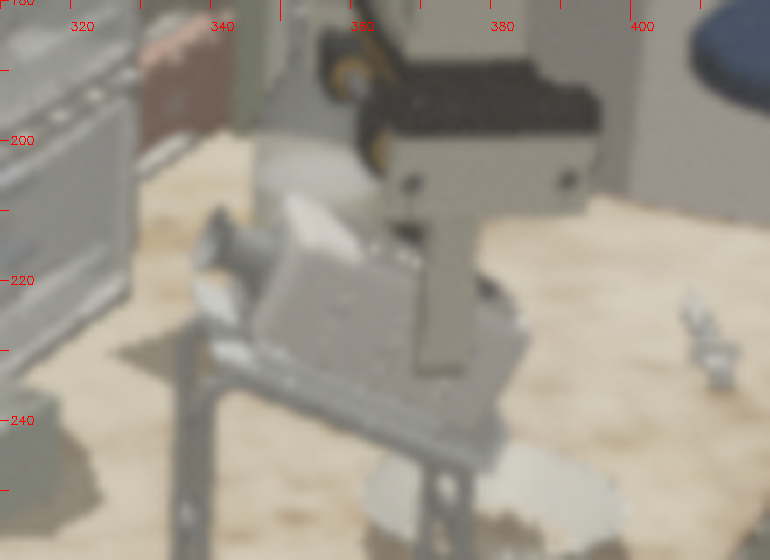

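```bash
python3 -m handwheel '[[[0,0,0],0],[[0,0,0],0],[[0,0,0],0],[[0,0,0],0]]' -0.4 5;  python3 go.py .452 -.081 .134 2.166; python3 -m handwheel '[[[-0.03,0,0],0],[[-0.04,0,0],0],[[-0.04,0,0],0],[[0,0,0],0]]'; python3 - <<'E'
from h import *
s=cam("scene"); crop(s,310,180,110,80,7,"s10")
t=cam("top"); crop(t,290,200,110,110,5,"t10")
E
```

```text
t: 9.75
tcp_pos: [0.4321, -0.0952, 0.1319]
eef_rot: [2.894, 1.57, 0.345]
wrist_force: [-0.0, -0.4, -0.1]
grip_width: 0.0651
t 9.75 tcp [ 0.4321 -0.0952  0.1319] jawheading -0.978 q1,q7 [ 0.27 -0.92] q [ 0.27  0.43 -0.14  2.1   0.1   0.61 -0.92] F [-0.  -0.4 -0.1] w 0.0651
axes x [ 0.  0. -1.] y [ 0.559 -0.829  0.   ] z [-0.829 -0.559 -0.001]
shift [-0.0021 -0.0007 -0.0244] turn -0.002
t: 10.15
tcp_pos: [0.4355, -0.0957, 0.2467]
eef_rot: [2.374, 1.559, -0.174]
wrist_force: [0.8, -0.2, 0.4]
grip_width: 0.0653
```

View pics/s10.png

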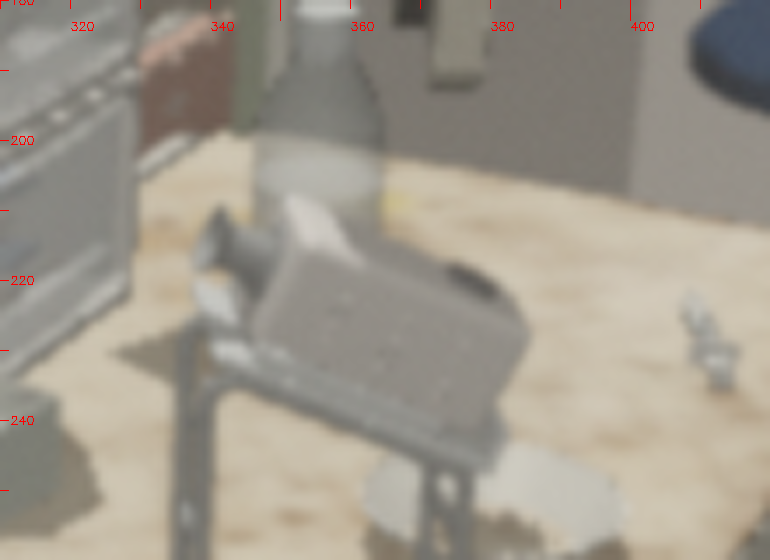

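View pics/t10.png

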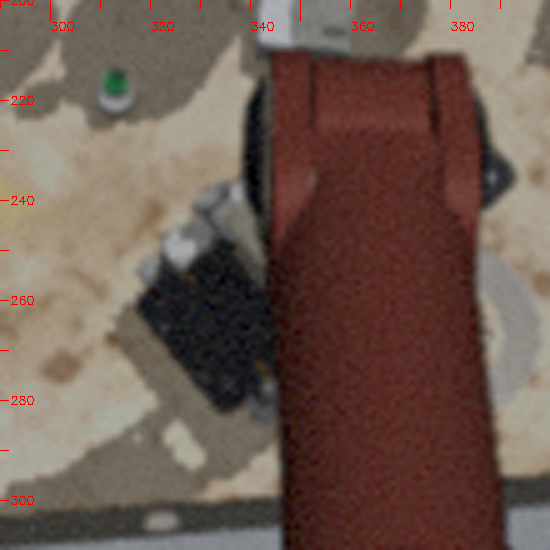

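```bash
python3 -m handwheel '[[[-0.02,-0.013,-0.015],0],[[-0.009,-0.023,-0.0245],0],[[-0.009,-0.023,-0.0245],0],[[-0.009,-0.023,-0.0245],0],[[-0.009,-0.023,-0.0245],0],[[0,-0.02,-0.02],0],[[0,0,0],0]]'; python3 go.py .485 .3015 .2 1.72; python3 - <<'E'
from h import *
s=cam("scene"); crop(s,230,300,110,80,7,"s11")
t=cam("top"); crop(t,200,235,45,75,9,"t11")
E
```

```text
t: 10.95
tcp_pos: [0.4716, 0.0874, 0.2962]
eef_rot: [-1.319, 1.567, 2.424]
wrist_force: [-0.3, 0.1, -0.5]
grip_width: 0.0649
t 10.95 tcp [0.4716 0.0874 0.2962] jawheading -0.97 q1,q7 [-0.03 -1.29] q [-0.03  0.28 -0.26  1.77  0.08  1.1  -1.29] F [-0.3  0.1 -0.5] w 0.0649
axes x [-0.003  0.003 -1.   ] y [ 0.566 -0.825 -0.004] z [-0.825 -0.566  0.001]
shift [ 0.0967 -0.1686 -0.1322] turn 0.4521
```

View pics/s11.png

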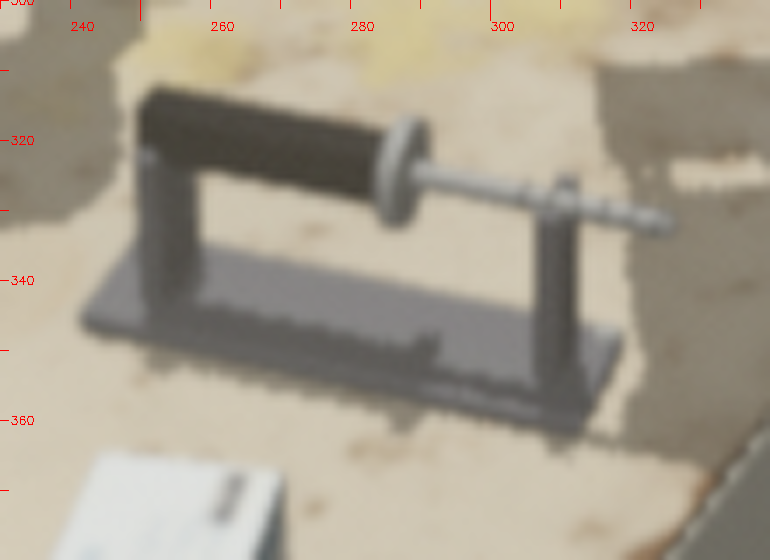

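View pics/t11.png

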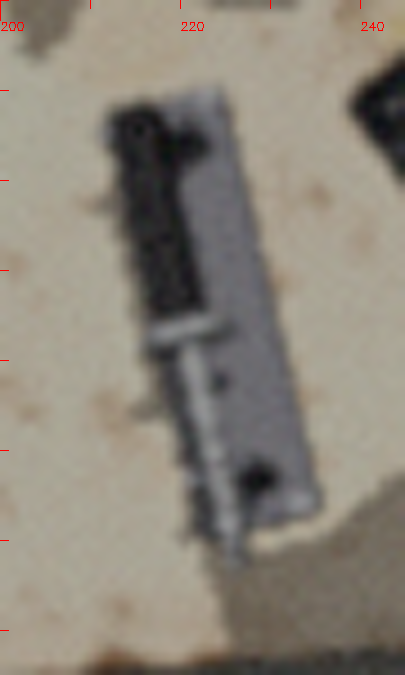

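```bash
python3 - <<'E'
from h import *
from scipy.optimize import least_squares
T=cam("top"); S=cam("scene")
a=T.at((224.7,244.8),.008);b=T.at((236.1,290.6),.008);print(a,b,np.linalg.norm(a-b),np.arctan2(*(b-a)[1::-1]))
a=S.at((241.4,345.7),.006);b=S.at((313,361.5),.006);print(a,b,np.linalg.norm(a-b),np.arctan2(*(b-a)[1::-1]))
L=[(.126,0,0),(.043,0,.0),(-.04,0,.01)]
def P(p): return np.array(L)@R.from_euler('z',p[2]).as_matrix().T+[p[0],p[1],.065]
oT=[(226.1,298),(221,271.2),(215.3,246.7)]; oS=[(326.2,332),(287.5,324.3),(251.5,313)]
for m in (0,1,2):
    f=lambda p:np.r_[(T.proj(P(p))-oT).ravel()*(m!=1),(S.proj(P(p))-oS).ravel()*(m>0)]
    r=least_squares(f,[.48,.3,3.1]);print(r.x,r.fun.round(1))
E
```

```text
[0.5433712  0.29024186 0.008     ] [0.39251882 0.25979369 0.008     ] 0.15389454597998783 -2.9424277163855823
[0.53363454 0.33573102 0.006     ] [0.37876382 0.30668157 0.006     ] 0.1575716087415661 -2.956174858578895
[0.4891973  0.30089641 3.29958452] [ 0.2  0.3 -0.   0.8 -0.2 -1.1 -0.   0.  -0.  -0.  -0.  -0. ]
[0.4870925  0.30105025 3.31120979] [ 0.   0.   0.   0.  -0.  -0.   0.6  0.5  0.3 -0.1 -1.  -0.7]
[0.48786446 0.30070052 3.30492627] [ 0.5  0.7  0.1  1.2 -0.2 -0.7  0.3  0.5  0.1 -0.2 -1.2 -0.9]
```

```bash
python3 -m handwheel '[[[0.01,-0.028,-0.022],0],[[0.02,-0.028,-0.022],0],[[0.02,-0.028,-0.022],0],[[0.02,-0.028,-0.022],0],[[0.02,-0.028,-0.022],0],[[0.02,-0.028,-0.022],0],[[0.02,0,0],0.143],[[0.02,0,0],0.143],[[0.02,0,0],0.142],[[0,0,0],0]]'; python3 go.py .488 .3008 .046 1.744
```

```text
t: 12.15
tcp_pos: [0.4866, 0.2926, 0.1249]
eef_rot: [0.624, 1.563, -2.354]
wrist_force: [-1.2, -1.4, 1.0]
grip_width: 0.0649
t 12.15 tcp [0.4866 0.2926 0.1249] jawheading -1.408 q1,q7 [-0.49 -2.1 ] q [-0.49  0.6  -0.14  1.77  0.12  0.79 -2.1 ] F [-1.2 -1.4  1. ] w 0.0649
axes x [-0.005 -0.005 -1.   ] y [ 0.162 -0.987  0.004] z [-0.987 -0.162  0.006]
shift [ 0.0788 -0.0082 -0.0032] turn -0.0103
```

```bash
python3 -m handwheel '[[[0,-0.007,-0.001],-0.01],[[0,0,0],0]]'; python3 go.py .488 .3008 .046 1.744;python3 - <<'E'
from h import *
s=cam("scene"); crop(s,230,260,110,110,5,"s12")
E
```

```text
t: 12.35
tcp_pos: [0.4885, 0.3042, 0.129]
eef_rot: [-2.386, 1.568, 0.934]
wrist_force: [-0.0, 0.1, 1.5]
grip_width: 0.0649
t 12.35 tcp [0.4885 0.3042 0.129 ] jawheading -1.393 q1,q7 [-0.5 -2.1] q [-0.5   0.6  -0.15  1.75  0.12  0.79 -2.1 ] F [-0.   0.1  1.5] w 0.0649
axes x [ 0.002  0.003 -1.   ] y [ 0.177 -0.984 -0.002] z [-0.984 -0.177 -0.002]
shift [0.083  0.0034 0.0013] turn 0.0044
```

View pics/s12.png

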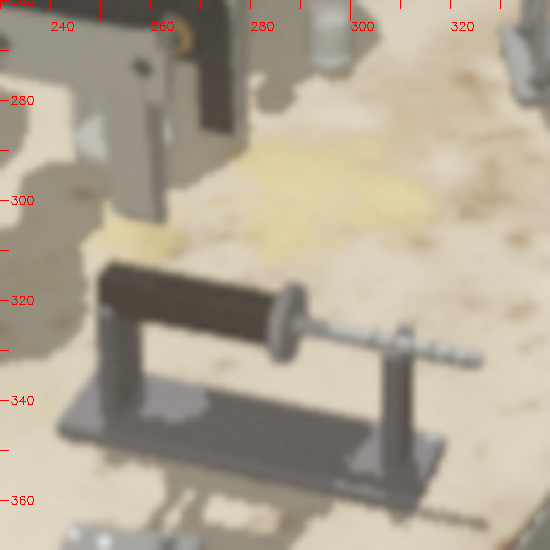

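```bash
python3 - <<'E'
from h import *
S=cam("scene"); s=manip.read_state(); M=R.from_euler('xyz',s["eef_rot"]).as_matrix(); p=s["tcp_pos"]; print(p)
for k in (-.0405,.0405,-.0325,.0325): print(k,S.proj(p+k*M[:,1]).round(1))
print(S.proj([.488,.3008,.065]),S.proj([.488,.3008,.129]))
E
python3 go.py .488 .3008 .046 1.744
```

```text
[0.48848018 0.30333366 0.12899841]
-0.0405 [[257.2 304.4]]
0.0405 [[274.2 284. ]]
-0.0325 [[259.  302.2]]
0.0325 [[272.6 285.8]]
[[268.09615998 319.89574545]] [[266.96329917 293.25639187]]
t 12.45 tcp [0.4885 0.3033 0.129 ] jawheading -1.395 q1,q7 [-0.5 -2.1] q [-0.5   0.6  -0.15  1.75  0.12  0.79 -2.1 ] F [ 0.3 -0.3 -0.4] w 0.0651
axes x [ 0.002  0.002 -1.   ] y [ 0.175 -0.985 -0.001] z [-0.985 -0.175 -0.002]
shift [0.083  0.0025 0.0011] turn 0.003
```

```bash
python3 -m handwheel '[[[0.025,0.0025,0.001],0.003],[[0.025,0,0],0],[[0.02,0,0],0],[[0.013,0,0],0],[[0,0,0],0]]'; python3 go.py .488 .3008 .046 1.744; python3 -m handwheel '[[[0,0,0],0],[[0,0,0],0],[[0,0,0],0],[[0,0,0],0],[[0,0,0],0]]' 1 12;  python3 go.py .488 .3008 .046 1.744
```

```text
t: 12.95
tcp_pos: [0.4866, 0.2994, 0.0437]
eef_rot: [0.396, 1.568, -2.573]
wrist_force: [-0.3, -1.2, 0.2]
grip_width: 0.0646
t 12.95 tcp [0.4866 0.2994 0.0437] jawheading -1.399 q1,q7 [-0.51 -2.12] q [-0.51  0.72 -0.13  1.82  0.14  0.61 -2.12] F [-0.3 -1.2  0.2] w 0.0646
axes x [-0.002 -0.001 -1.   ] y [ 0.171 -0.985  0.001] z [-0.985 -0.171  0.002]
shift [-0.0023 -0.0011 -0.0016] turn -0.0012
t: 13.45
tcp_pos: [0.4875, 0.3002, 0.0452]
eef_rot: [-2.736, 1.57, 0.578]
wrist_force: [0.1, 0.2, 0.2]
grip_width: 0.0295
t 13.45 tcp [0.4875 0.3002 0.0452] jawheading -1.399 q1,q7 [-0.51 -2.12] q [-0.51  0.72 -0.13  1.82  0.14  0.61 -2.12] F [0.1 0.2 0.2] w 0.0295
axes x [ 0.001  0.    -1.   ] y [ 0.171 -0.985 -0.   ] z [-0.985 -0.171 -0.001]
shift [-0.0008 -0.0005 -0.0006] turn -0.0014
```

```bash
python3 -m handwheel '[[[0,0,0],0],[[0,0,0],0],[[0,0,0],0],[[0,0,0],0]]' 1 12;  python3 go.py .488 .3008 .046 1.744
```

```text
t: 13.85
tcp_pos: [0.4873, 0.3005, 0.0449]
eef_rot: [-2.212, 1.57, 1.102]
wrist_force: [0.9, 0.6, 0.9]
grip_width: 0.0155
t 13.85 tcp [0.4873 0.3005 0.0449] jawheading -1.399 q1,q7 [-0.51 -2.12] q [-0.51  0.72 -0.13  1.82  0.14  0.61 -2.12] F [0.9 0.6 0.9] w 0.0155
axes x [ 0.     0.001 -1.   ] y [ 0.171 -0.985 -0.001] z [-0.985 -0.171 -0.   ]
shift [-0.0011 -0.0002 -0.0007] turn -0.001
```

```bash
python3 -m handwheel '[[[-0.01,0,0],0],[[-0.02,0,0],0],[[-0.02,0,0],0],[[0,0,0.025],0],[[0,0,0.025],0],[[0,0,0.025],0],[[0,0,0.025],0],[[0,0,0.026],0],[[0,0,0],0],[[0,0,0],0]]';  python3 go.py .3632 .2788 .055 1.744;python3 - <<'E'
from h import *
s=cam("scene"); crop(s,250,280,110,110,5,"s13")
E
```

```text
t: 14.85
tcp_pos: [0.3635, 0.2786, 0.0954]
eef_rot: [-2.97, 1.57, 0.344]
wrist_force: [0.2, 0.1, -0.6]
grip_width: 0.0159
t 14.85 tcp [0.3635 0.2786 0.0954] jawheading -1.399 q1,q7 [-0.61 -2.23] q [-0.61  0.51 -0.13  2.1   0.13  0.53 -2.23] F [ 0.2  0.1 -0.6] w 0.0159
axes x [ 0.001  0.    -1.   ] y [ 0.171 -0.985 -0.   ] z [-0.985 -0.171 -0.001]
shift [ 0.0404 -0.0002  0.0003] turn -0.0011
```

View pics/s13.png

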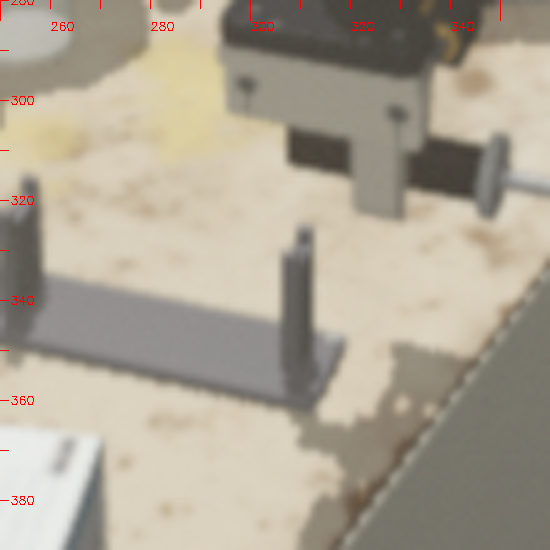

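```bash
python3 -m handwheel '[[[0.018,0,-0.002],0],[[0.016,0,0],0],[[0.004,0,0],0],[[0.004,0,0],0],[[0.004,0,0],0],[[0.003,0,0],0],[[0,0,0],0]]';  python3 go.py .3632 .2788 .045 1.744;python3 - <<'E'
from h import *
s=cam("scene"); crop(s,280,280,110,110,5,"s14")
E
```

```text
t: 15.6
tcp_pos: [0.3653, 0.2788, 0.0458]
eef_rot: [3.099, 1.57, 0.129]
wrist_force: [-0.3, 0.1, 0.6]
grip_width: 0.0162
t 15.6 tcp [0.3653 0.2788 0.0458] jawheading -1.399 q1,q7 [-0.63 -2.25] q [-0.63  0.61 -0.1   2.13  0.15  0.41 -2.25] F [-0.3  0.1  0.6] w 0.0162
axes x [ 0.  0. -1.] y [ 0.171 -0.985  0.   ] z [-0.985 -0.171 -0.   ]
shift [ 0.0008 -0.0004  0.0021] turn -0.0017
```

View pics/s14.png

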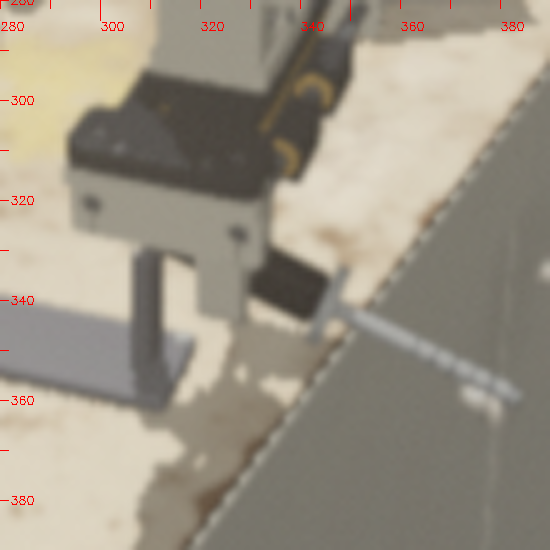

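```bash
cat > tilt.py <<'E'
from h import *
import sys
def rod(p,head,phi):  # grasp point p, tip-down phi
    d=np.array([np.cos(head)*np.cos(phi),np.sin(head)*np.cos(phi),-np.sin(phi)]); return d
if __name__=="__main__":
    S=cam("scene"); s=manip.read_state(); M=R.from_euler('xyz',s["eef_rot"]).as_matrix()
    g=s["tcp_pos"]-.019*M[:,0]; z=M[:,2]; head=np.arctan2(z[1],z[0])
    for deg in (0,5,15,20,25,30):
        d=rod(g,head,np.radians(deg)); q=S.proj([g,g+.043*d,g+.126*d])
        v=q[2]-q[1]; print(deg,q.round(1).tolist(),"slope",round(np.degrees(np.arctan2(v[1],v[0])),1))
E
python3 tilt.py
```

```text
0 [[326.0, 331.9], [346.9, 336.4], [389.1, 345.3]] slope 12.0
5 [[326.0, 331.9], [346.8, 337.9], [388.4, 349.9]] slope 16.1
15 [[326.0, 331.9], [346.0, 340.8], [385.5, 358.4]] slope 24.0
20 [[326.0, 331.9], [345.4, 342.2], [383.4, 362.3]] slope 27.9
25 [[326.0, 331.9], [344.6, 343.4], [380.9, 366.0]] slope 31.8
30 [[326.0, 331.9], [343.7, 344.6], [378.0, 369.3]] slope 35.7
```

```bash
python3 -m handwheel '[[[0.002,0,0],0],[[0.0025,0,0],0],[[0,0,0],0]]';  python3 tilt.py; python3 - <<'E'
from h import *
s=cam("scene"); crop(s,320,320,75,60,10,"s15")
E
```

```text
t: 16.0
tcp_pos: [0.3654, 0.2789, 0.0412]
eef_rot: [-2.876, 1.57, 0.437]
wrist_force: [-0.9, -1.0, 1.9]
grip_width: 0.0163
0 [[325.9, 333.9], [346.8, 338.3], [388.8, 347.3]] slope 12.1
5 [[325.9, 333.9], [346.6, 339.9], [388.1, 351.9]] slope 16.1
15 [[325.9, 333.9], [345.9, 342.8], [385.3, 360.4]] slope 24.0
20 [[325.9, 333.9], [345.2, 344.1], [383.2, 364.2]] slope 27.9
25 [[325.9, 333.9], [344.5, 345.4], [380.7, 367.8]] slope 31.8
30 [[325.9, 333.9], [343.6, 346.5], [377.8, 371.1]] slope 35.7
```

View pics/s15.png

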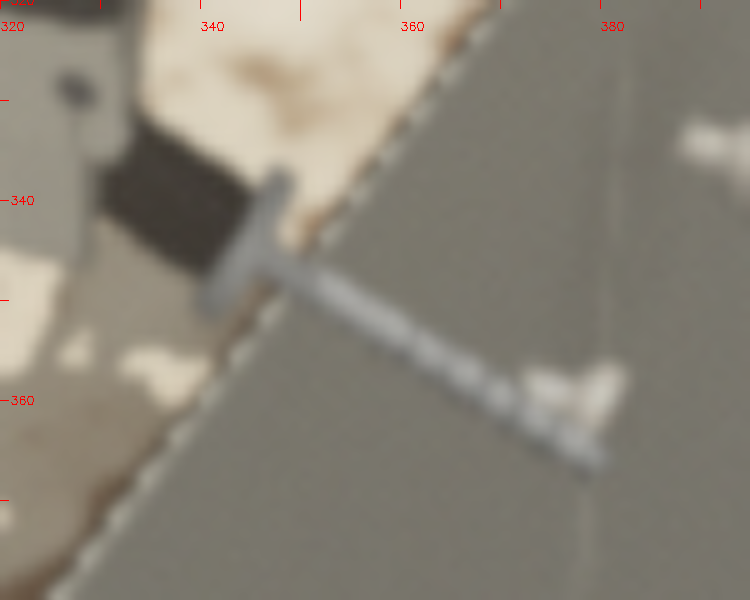

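```bash
python3 -m handwheel '[[[-0.02,0,0],0],[[-0.04,0,0],0],[[-0.04,0,0],0],[[-0.04,0,0],0],[[-0.04,0,0],0],[[-0.02,0,0],0],[[0,0,0],0]]' - 25; python3 go.py .5 0 .2 2.1; python3 - <<'E'
from h import *
s=cam("scene"); crop(s,320,195,75,60,10,"s16")
t=cam("top"); crop(t,312,220,60,65,9,"t16")
Rd=R.from_euler('ZY',[.595,-np.radians(25)]).as_matrix()
pts=np.array([(.125,0,.027),(.1,.025,.05),(.1,-.025,.05),(0,.025,.05),(0,-.025,.05),(.1,.025,0),(0,.025,0)])@Rd.T+[.414,-.107,.1]
print(s.proj(pts).round(1).tolist());print(t.proj(pts).round(1).tolist()); print(pts[0])
E
```

```text
t: 16.8
tcp_pos: [0.3664, 0.2805, 0.244]
eef_rot: [-2.6, 1.563, 0.714]
wrist_force: [0.0, 0.5, -1.2]
grip_width: 0.0162
t 16.8 tcp [0.3664 0.2805 0.244 ] jawheading -1.398 q1,q7 [-0.56 -2.17] q [-0.56  0.3  -0.18  1.91  0.06  0.94 -2.17] F [ 0.   0.5 -1.2] w 0.0162
axes x [ 0.006  0.005 -1.   ] y [ 0.171 -0.985 -0.004] z [-0.985 -0.171 -0.006]
shift [ 0.0433  0.2994 -0.0832] turn -0.3569
[[339.8, 213.6], [354.0, 213.2], [350.7, 206.2], [387.6, 227.5], [383.2, 220.1], [345.0, 229.8], [378.4, 243.5]]
[[332.3, 239.4], [332.7, 252.8], [346.4, 242.0], [352.0, 279.6], [365.4, 268.9], [327.7, 250.0], [346.5, 276.0]]
[ 0.49836993 -0.04989661  0.17729759]
```

View pics/s16.png

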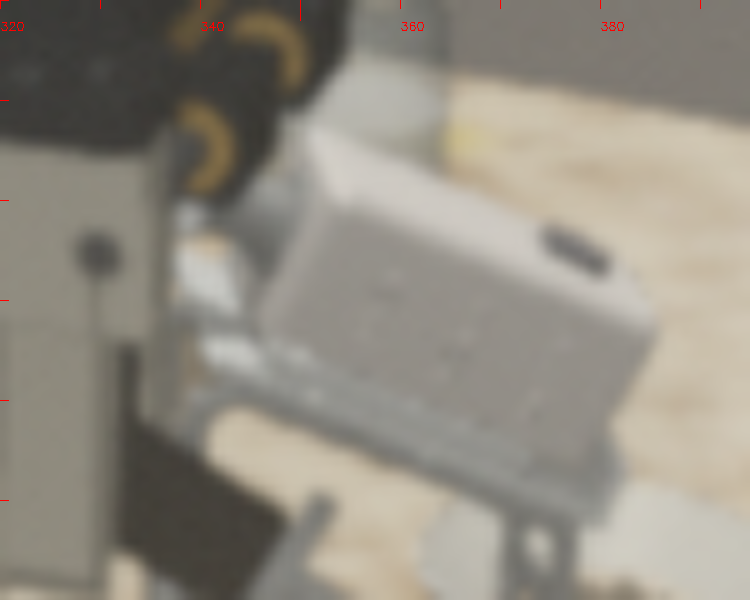

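View pics/t16.png

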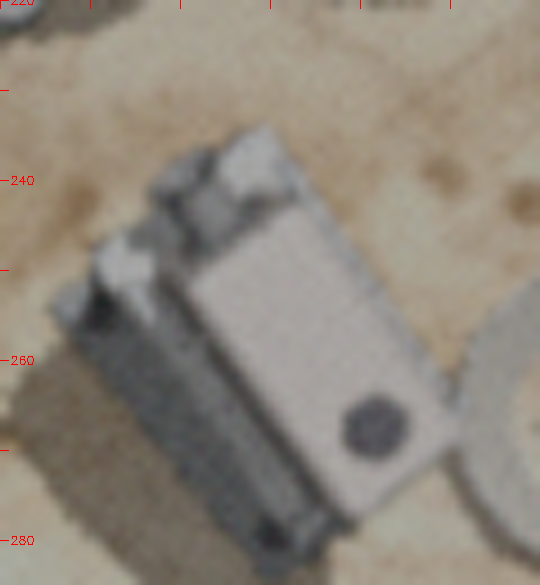

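```bash
python3 -m handwheel '[[[0,0,0],-0.141],[[0,0,0],-0.141],[[0,0,0],-0.14],[[0,0.025,-0.005],0],[[0,0.035,-0.007],0],[[0,0.035,-0.007],0],[[0,0.035,-0.007],0],[[0,0.035,-0.007],0],[[0,0.035,-0.007],0],[[0,0.035,-0.006],0],[[0,0.03,-0.006],0],[[0,0,0],0]]' - 25; python3 -m handwheel '[[[0,0.015,0],0],[[0,0,0],0]]'; python3 go.py .604 .022 .218 2.166; python3 tilt.py; python3 - <<'E'
from h import *
s=cam("scene"); crop(s,270,160,110,90,7,"s17")
t=cam("top"); crop(t,270,190,100,90,6,"t17")
E
```

```text
t: 18.1
tcp_pos: [0.5581, 0.0828, 0.238]
eef_rot: [0.289, 1.566, -2.267]
wrist_force: [-0.4, -0.4, -1.1]
grip_width: 0.0155
t: 18.3
tcp_pos: [0.5648, 0.0743, 0.2398]
eef_rot: [-0.038, 1.568, -2.587]
wrist_force: [0.5, -0.4, -0.3]
grip_width: 0.0156
t 18.3 tcp [0.5648 0.0743 0.2398] jawheading -0.979 q1,q7 [-0.05 -1.24] q [-0.05  0.47 -0.18  1.63  0.1   1.05 -1.24] F [ 0.5 -0.4 -0.3] w 0.0156
axes x [-0.002 -0.001 -1.   ] y [ 0.558 -0.83  -0.   ] z [-0.83  -0.558  0.003]
shift [ 0.0218  0.0652 -0.0034] turn -0.003
0 [[292.3, 192.9], [310.6, 192.6], [345.4, 191.9]] slope -1.1
5 [[292.3, 192.9], [310.5, 194.1], [345.0, 196.3]] slope 3.7
15 [[292.3, 192.9], [309.9, 197.1], [343.1, 204.9]] slope 13.2
20 [[292.3, 192.9], [309.5, 198.5], [341.6, 209.0]] slope 18.0
25 [[292.3, 192.9], [308.9, 199.9], [339.7, 213.0]] slope 22.9
30 [[292.3, 192.9], [308.1, 201.3], [337.5, 216.7]] slope 27.7
```

View pics/s17.png

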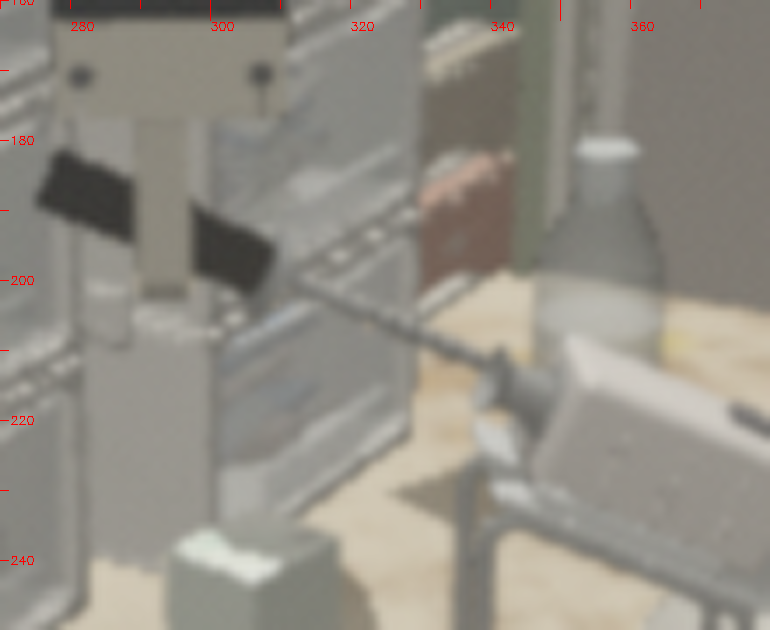

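View pics/t17.png

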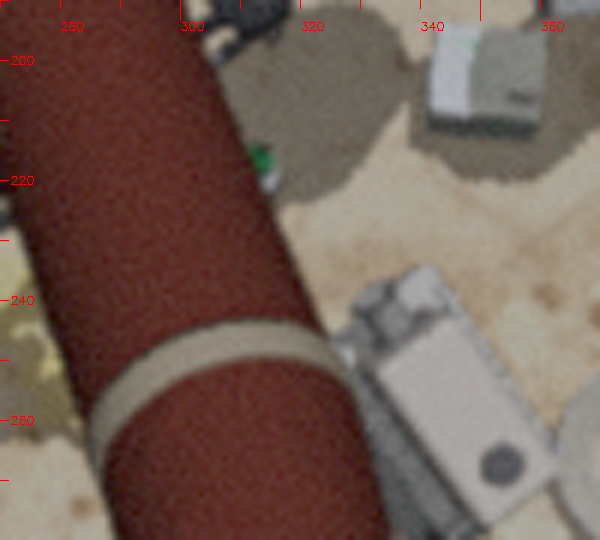

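```bash
python3 -m handwheel '[[[0.011,0.02,-0.003],0],[[0.011,0.025,0],0],[[0,0.02,0],-0.003],[[0,0,0],0],[[0,0,0],0]]' - 25; python3 go.py .604 .022 .218 2.166; python3 tilt.py; python3 - <<'E'
from h import *
s=cam("scene"); crop(s,270,160,110,90,7,"s18")
t=cam("top"); crop(t,270,190,100,90,6,"t18")
E
```

```text
t: 18.95
tcp_pos: [0.6036, 0.0239, 0.2188]
eef_rot: [-1.371, 1.57, 2.366]
wrist_force: [-1.1, 0.2, -1.3]
grip_width: 0.0159
t 18.95 tcp [0.6036 0.0239 0.2188] jawheading -0.974 q1,q7 [ 0.03 -1.14] q [ 0.03  0.55 -0.17  1.56  0.1   1.04 -1.14] F [-1.1  0.2 -1.3] w 0.0159
axes x [-0.001  0.001 -1.   ] y [ 0.562 -0.827 -0.001] z [-0.827 -0.562  0.   ]
shift [0.0008 0.0018 0.0007] turn 0.0011
0 [[289.6, 192.7], [306.8, 192.3], [339.6, 191.6]] slope -1.2
5 [[289.6, 192.7], [306.8, 193.7], [339.3, 195.8]] slope 3.6
15 [[289.6, 192.7], [306.2, 196.5], [337.5, 203.8]] slope 13.1
20 [[289.6, 192.7], [305.8, 197.9], [336.1, 207.7]] slope 17.9
25 [[289.6, 192.7], [305.2, 199.2], [334.4, 211.5]] slope 22.8
30 [[289.6, 192.7], [304.5, 200.5], [332.3, 215.0]] slope 27.6
```

View pics/s18.png

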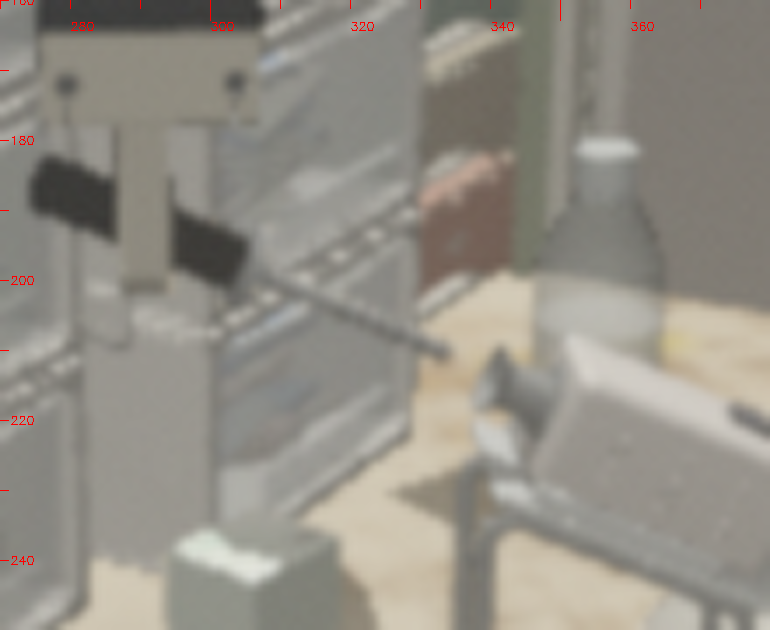

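View pics/t18.png

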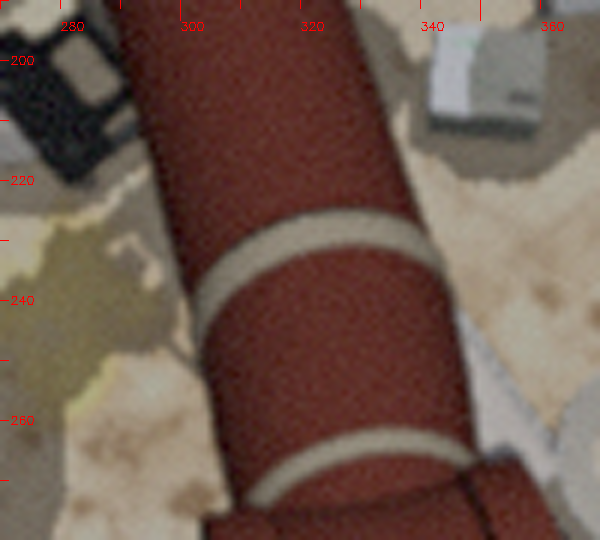

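```bash
python3 -m handwheel '[[[0.003,0.001,0],0],[[0.0034,0.0005,0.00725],0],[[0.0034,0,0.00725],0],[[0.0034,0,0.00725],0],[[0,0,0],0]]' - 15; python3 go.py .604 .022 .218 2.166; python3 tilt.py|tail -3; python3 - <<'E'
from h import *
s=cam("scene"); crop(s,270,160,110,90,7,"s19")
E
```

```text
t: 19.6
tcp_pos: [0.585, 0.0089, 0.2055]
eef_rot: [-0.202, 1.568, -2.749]
wrist_force: [-0.8, 0.1, -0.2]
grip_width: 0.0163
t 19.6 tcp [0.585  0.0089 0.2055] jawheading -0.976 q1,q7 [ 0.05 -1.13] q [ 0.05  0.53 -0.17  1.63  0.1   0.99 -1.13] F [-0.8  0.1 -0.2] w 0.0163
axes x [-0.002 -0.001 -1.   ] y [ 0.561 -0.828 -0.   ] z [-0.828 -0.561  0.002]
shift [-0.0126 -0.0002 -0.023 ] turn 0.0
20 [[298.9, 197.1], [314.8, 202.2], [344.7, 211.9]] slope 17.9
25 [[298.9, 197.1], [314.2, 203.5], [342.9, 215.6]] slope 22.8
30 [[298.9, 197.1], [313.5, 204.8], [340.9, 219.1]] slope 27.7
```

View pics/s19.png

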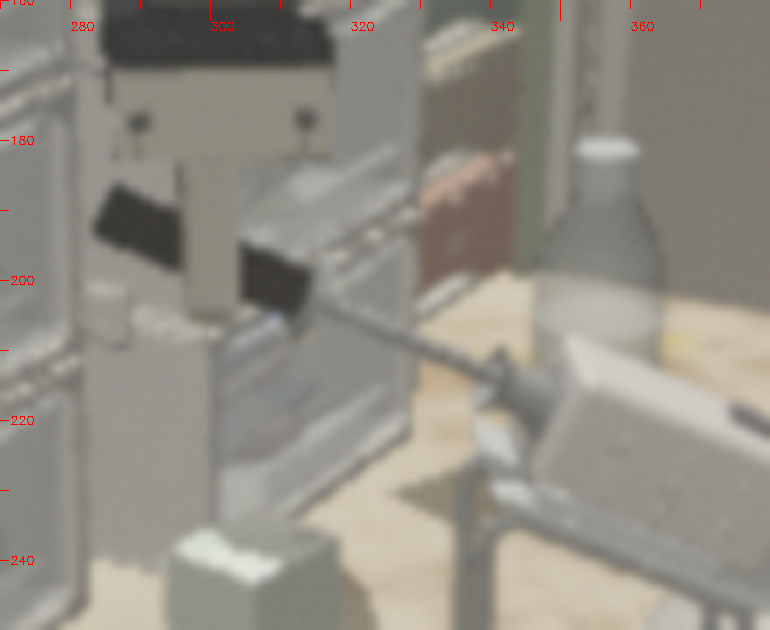

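```bash
python3 -m handwheel '[[[0.0025,0,0.0055],0],[[0.0025,0,0.0055],0],[[0.0025,0,0.0055],0],[[0,0,0],0]]' - 15; python3 go.py .604 .022 .218 2.166|grep tcp; python3 tilt.py|tail -3; python3 - <<'E'
from h import *
s=cam("scene"); crop(s,270,160,110,90,7,"s20")
E
```

```text
t: 20.1
tcp_pos: [0.5718, 0.0, 0.1981]
eef_rot: [-0.232, 1.569, -2.778]
wrist_force: [-0.6, 0.2, 0.2]
grip_width: 0.016
t 20.1 tcp [0.5718 0.     0.1981] jawheading -0.975 q1,q7 [ 0.07 -1.11] q [ 0.07  0.52 -0.17  1.68  0.1   0.95 -1.11] F [-0.6  0.2  0.2] w 0.016
20 [[305.3, 199.8], [321.1, 204.9], [350.7, 214.5]] slope 17.9
25 [[305.3, 199.8], [320.5, 206.2], [348.9, 218.1]] slope 22.8
30 [[305.3, 199.8], [319.8, 207.4], [346.9, 221.6]] slope 27.7
```

View pics/s20.png

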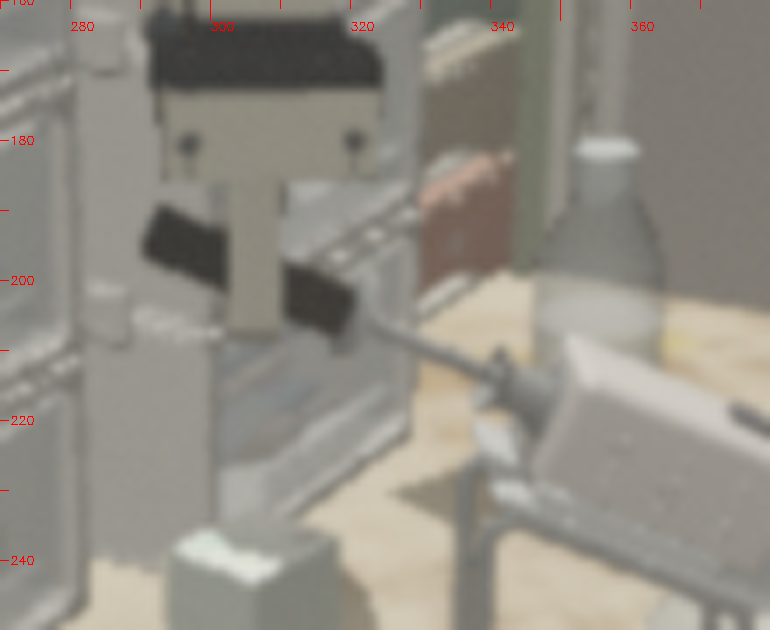

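```bash
python3 -m handwheel '[[[0.0025,0,0.0055],0],[[0.0025,0,0.0055],0],[[0.0025,0,0.0055],0],[[0.0025,0,0.0055],0],[[0.0025,0,0.0055],0],[[0,0,0],0]]' - 15; python3 go.py .5329 -.0265 .1777 2.166; python3 tilt.py|tail -3; python3 - <<'E'
from h import *
s=cam("scene"); crop(s,270,160,110,90,7,"s21")
E
```

```text
t: 20.8
tcp_pos: [0.5491, -0.0153, 0.1857]
eef_rot: [-0.277, 1.569, -2.823]
wrist_force: [-0.2, -0.5, 0.6]
grip_width: 0.0159
t 20.8 tcp [ 0.5491 -0.0153  0.1857] jawheading -0.975 q1,q7 [ 0.1  -1.09] q [ 0.1   0.5  -0.17  1.76  0.11  0.89 -1.09] F [-0.2 -0.5  0.6] w 0.0159
axes x [-0.002 -0.    -1.   ] y [ 0.561 -0.828 -0.   ] z [-0.828 -0.561  0.002]
shift [0.008  0.0002 0.0197] turn 0.0006
20 [[316.0, 204.2], [331.6, 209.2], [360.8, 218.6]] slope 17.9
25 [[316.0, 204.2], [331.0, 210.5], [359.0, 222.2]] slope 22.8
30 [[316.0, 204.2], [330.3, 211.7], [357.0, 225.7]] slope 27.7
```

View pics/s21.png

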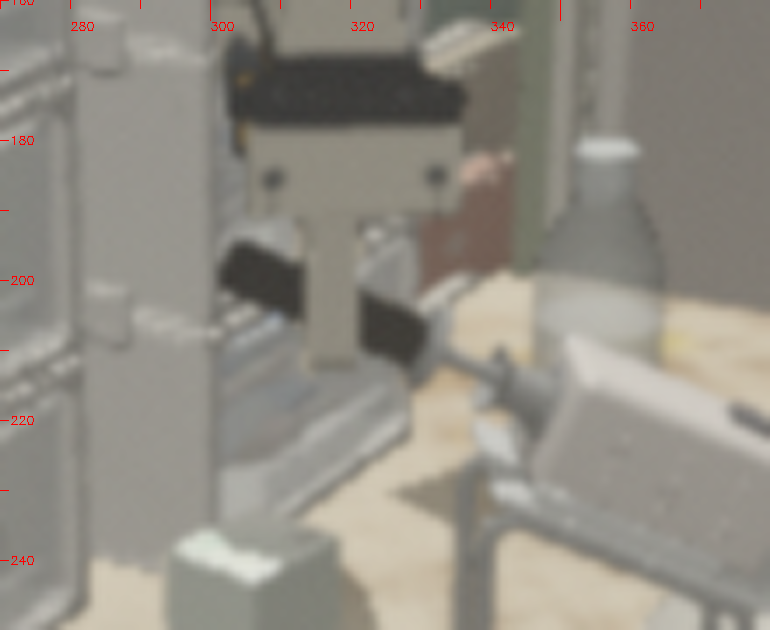

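```bash
python3 -m handwheel '[[[0.002,0,0.0045],0],[[0.002,0,0.0045],0],[[0.002,0,0.0045],0],[[0.0009,0,0.0018],0],[[0,0,0],0]]' - 15; python3 go.py .5329 -.0265 .1777 2.166|grep -v axes; python3 -m handwheel '[[[0.0009,0,0.0018],0],[[0.0009,0,0.0018],0],[[0,0,0],0]]' ; python3 go.py .5329 -.0265 .1777 2.166|grep -v axes;python3 tilt.py|tail -3; python3 - <<'E'
from h import *
s=cam("scene"); crop(s,290,170,110,90,7,"s22")
E
```

```text
t: 21.4
tcp_pos: [0.5371, -0.0234, 0.179]
eef_rot: [-0.403, 1.57, -2.948]
wrist_force: [-0.4, -0.6, -0.8]
grip_width: 0.0157
t 21.4 tcp [ 0.5371 -0.0234  0.179 ] jawheading -0.974 q1,q7 [ 0.12 -1.08] q [ 0.12  0.49 -0.17  1.8   0.11  0.86 -1.08] F [-0.4 -0.6 -0.8] w 0.0157
shift [0.0013 0.0002 0.0052] turn 0.0011
t: 21.7
tcp_pos: [0.5343, -0.0252, 0.1773]
eef_rot: [-0.427, 1.57, -2.972]
wrist_force: [-0.3, 0.5, -1.0]
grip_width: 0.0159
t 21.7 tcp [ 0.5343 -0.0252  0.1773] jawheading -0.974 q1,q7 [ 0.12 -1.07] q [ 0.12  0.49 -0.17  1.81  0.11  0.85 -1.07] F [-0.3  0.5 -1. ] w 0.0159
shift [-0.0004  0.0003  0.0018] turn 0.0015
20 [[323.1, 207.2], [338.6, 212.1], [367.6, 221.5]] slope 17.8
25 [[323.1, 207.2], [338.0, 213.4], [365.8, 225.1]] slope 22.8
30 [[323.1, 207.2], [337.3, 214.6], [363.7, 228.5]] slope 27.8
```

View pics/s22.png

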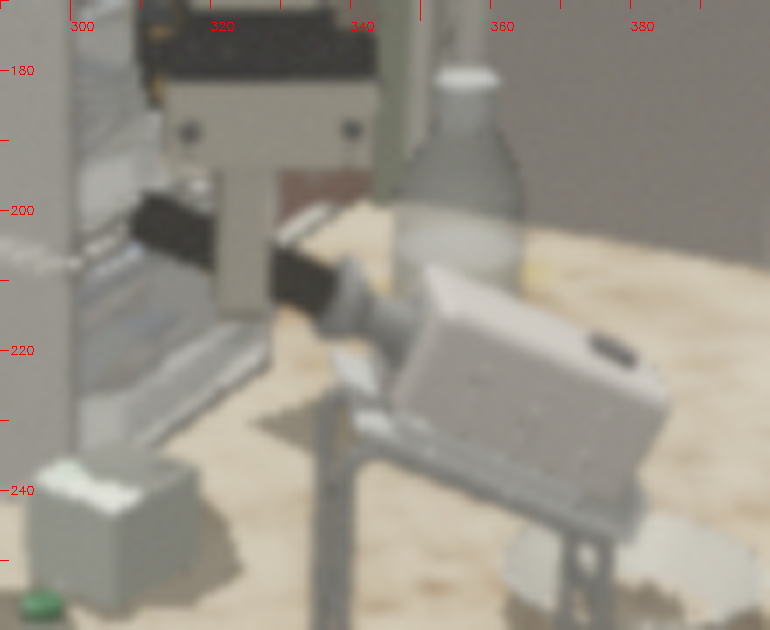

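```bash
python3 -m handwheel '[[[0.0008,0,0.0018],0],[[0.0008,0,0.0018],0],[[0,0,0],0]]' ; python3 -m handwheel '[[[0.0008,0,0.0018],0],[[0,0,0],0]]' ; python3 -m handwheel '[[[0.0008,0,0.0018],0],[[0,0,0],0]]' ; python3 - <<'E'
from h import *
s=cam("scene"); crop(s,290,170,110,90,7,"s23")
E
```

```text
t: 22.1
tcp_pos: [0.5321, -0.0269, 0.176]
eef_rot: [2.859, 1.569, 0.314]
wrist_force: [0.6, 0.4, -0.8]
grip_width: 0.0162
t: 22.3
tcp_pos: [0.5321, -0.027, 0.1761]
eef_rot: [2.845, 1.565, 0.301]
wrist_force: [4.6, 3.1, 1.6]
grip_width: 0.0158
t: 22.5
tcp_pos: [0.5321, -0.027, 0.176]
eef_rot: [2.859, 1.562, 0.315]
wrist_force: [5.4, 3.9, 4.2]
grip_width: 0.016
```

View pics/s23.png

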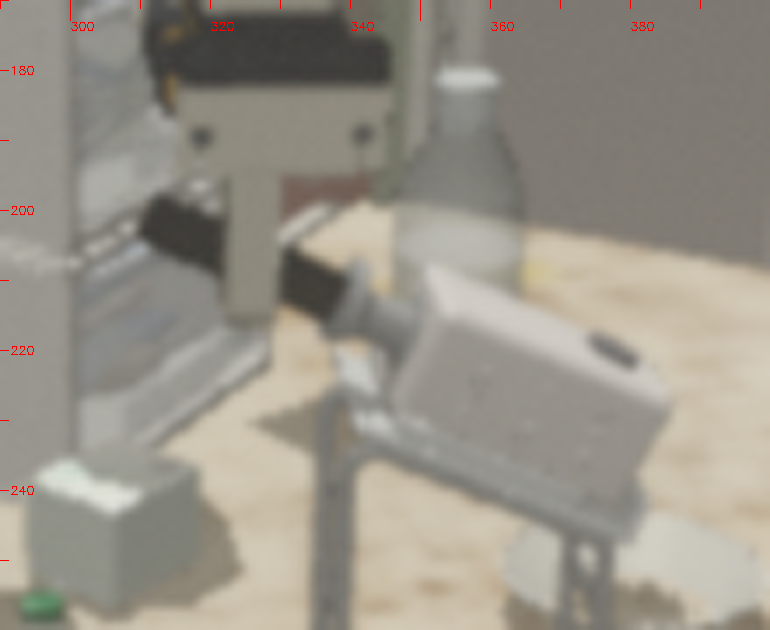

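```bash
python3 -m handwheel '[[[0,0,0],0],[[0,0,0],0],[[0,0,0],0]]'; python3 -m handwheel '[[[-0.0025,0,-0.0055],0],[[-0.0025,0,-0.0055],0],[[-0.0025,0,-0.0055],0],[[-0.0034,0,-0.0073],0],[[-0.0034,0,-0.0073],0]]'; python3 -m handwheel '[[[-0.0034,0,-0.0073],0],[[-0.0034,0,-0.0073],0],[[-0.0034,0,-0.0073],0],[[-0.0034,0,-0.0073],0],[[-0.0034,0,-0.0073],0],[[-0.0034,0,-0.0073],0],[[-0.0034,0,-0.0073],0],[[-0.003,0,-0.006],0],[[0,0,0],0]]'; python3 tilt.py|tail -3; python3 - <<'E'
from h import *
s=cam("scene"); crop(s,270,160,110,90,7,"s24")
E
python3 go.py .57 .072 .24 2.166
```

```text
t: 22.85
tcp_pos: [0.5321, -0.027, 0.176]
eef_rot: [2.856, 1.562, 0.312]
wrist_force: [5.1, 4.7, 5.0]
grip_width: 0.0157
t: 23.35
tcp_pos: [0.5544, -0.0115, 0.1884]
eef_rot: [-0.42, 1.57, -2.965]
wrist_force: [0.1, -0.1, 0.1]
grip_width: 0.0159
t: 24.25
tcp_pos: [0.6025, 0.0214, 0.2157]
eef_rot: [3.017, 1.569, 0.473]
wrist_force: [0.0, 0.0, -0.6]
grip_width: 0.0157
20 [[291.1, 193.7], [307.2, 198.9], [337.4, 208.7]] slope 17.9
25 [[291.1, 193.7], [306.6, 200.2], [335.6, 212.4]] slope 22.8
30 [[291.1, 193.7], [305.9, 201.5], [333.6, 216.0]] slope 27.6
t 24.35 tcp [0.6014 0.0204 0.2152] jawheading -0.974 q1,q7 [ 0.03 -1.14] q [ 0.03  0.55 -0.17  1.57  0.1   1.03 -1.14] F [-0.6 -0.6 -1. ] w 0.0161
axes x [-0. -0. -1.] y [ 0.562 -0.827 -0.   ] z [-0.827 -0.562  0.   ]
shift [-0.0248 -0.0603 -0.003 ] turn 0.0016
```

View pics/s24.png

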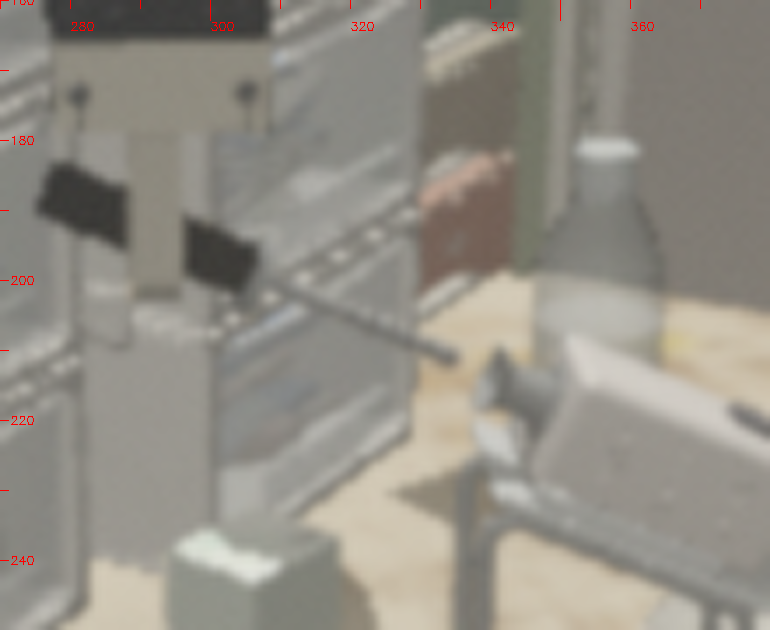

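```bash
python3 -m handwheel '[[[-0.005,-0.02,0],0],[[-0.01,-0.03,0],0],[[-0.005,-0.035,-0.008],0],[[0,-0.035,-0.009],0],[[0,-0.035,-0.009],0],[[0,-0.035,-0.009],0],[[0,-0.035,-0.009],0],[[0,-0.035,-0.009],0],[[0,-0.035,-0.01],0],[[0,0,0],0.141],[[0,0,0],0.141],[[0,0,0],0.141]]'; python3 -m handwheel '[[[0,0,0],0]]'; python3 go.py .4873 .3003 .14 1.7426
```

```text
t: 25.55
tcp_pos: [0.4859, 0.301, 0.2356]
eef_rot: [-0.527, 1.57, 2.785]
wrist_force: [-0.7, -1.0, -0.6]
grip_width: 0.0157
t: 25.65
tcp_pos: [0.4862, 0.3007, 0.2357]
eef_rot: [-0.369, 1.57, 2.948]
wrist_force: [-0.3, 0.6, -1.2]
grip_width: 0.0159
t 25.65 tcp [0.4862 0.3007 0.2357] jawheading -1.395 q1,q7 [-0.53 -2.04] q [-0.53  0.48 -0.1   1.63  0.05  1.04 -2.04] F [-0.3  0.6 -1.2] w 0.0159
axes x [-0.001  0.    -1.   ] y [ 0.175 -0.985 -0.   ] z [-0.985 -0.175  0.001]
shift [ 0.0957  0.0006 -0.0011] turn 0.0038
```

```bash
python3 -m handwheel '[[[0.03,0.0006,-0.001],0.004],[[0.03,0,0],0],[[0.03,0,0],0],[[0,0,0],0]]'; python3 go.py .4873 .3003 .046 1.7426;  python3 tilt.py|tail -3; python3 - <<'E'
from h import *
s=cam("scene"); crop(s,230,260,110,110,6,"s25")
E
```

```text
t: 26.05
tcp_pos: [0.4853, 0.298, 0.1418]
eef_rot: [0.333, 1.561, -2.635]
wrist_force: [-0.0, 0.4, -0.4]
grip_width: 0.0164
t 26.05 tcp [0.4853 0.298  0.1418] jawheading -1.398 q1,q7 [-0.53 -2.05] q [-0.53  0.58 -0.09  1.75  0.07  0.83 -2.05] F [-0.   0.4 -0.4] w 0.0164
axes x [-0.008 -0.005 -1.   ] y [ 0.172 -0.985  0.003] z [-0.985 -0.172  0.009]
shift [ 0.0958 -0.0022 -0.0032] turn 0.0014
20 [[267.2, 278.1], [286.4, 288.1], [324.2, 307.7]] slope 27.5
25 [[267.2, 278.1], [285.8, 289.5], [322.0, 311.7]] slope 31.5
30 [[267.2, 278.1], [285.0, 290.8], [319.5, 315.4]] slope 35.5
```

View pics/s25.png

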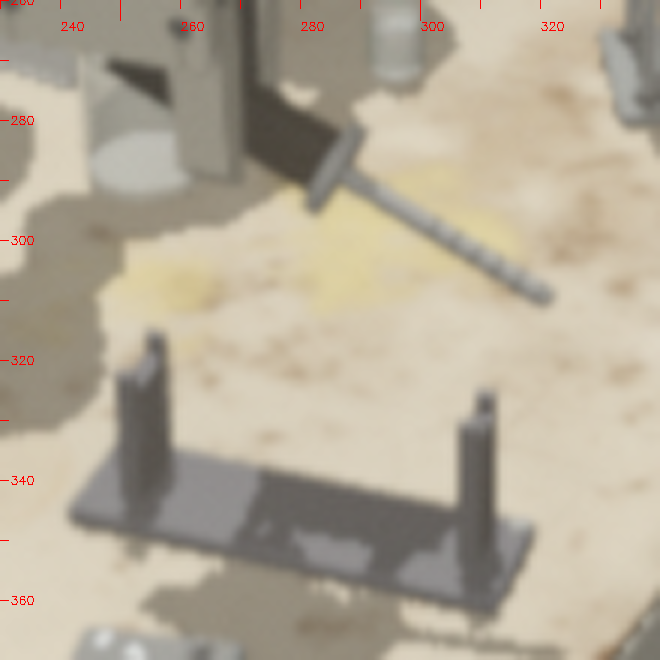

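```bash
python3 -m handwheel '[[[0,0,0],0]]' - 12; python3 go.py .4873 .3003 .046 1.7426
```

```text
t: 26.25
tcp_pos: [0.4898, 0.3004, 0.1472]
eef_rot: [-2.638, 1.567, 0.675]
wrist_force: [1.1, 0.1, -0.2]
grip_width: 0.0163
t 26.25 tcp [0.4898 0.3004 0.1472] jawheading -1.4 q1,q7 [-0.53 -2.05] q [-0.53  0.58 -0.09  1.74  0.07  0.83 -2.05] F [ 1.1  0.1 -0.2] w 0.0163
axes x [ 0.003  0.002 -1.   ] y [ 0.17  -0.985 -0.002] z [-0.985 -0.17  -0.003]
shift [ 1.012e-01 -1.000e-04  2.800e-03] turn -0.0008
```

```bash
python3 -m handwheel '[[[0.02,0,0.002],0],[[0.02,0,0],0],[[0.01,0,0],0],[[0.006,0,0],0],[[0.006,0,0],0],[[0.006,0,0],0],[[0,0,0],0]]' - 12; python3 go.py .4873 .3003 .046 1.7426; python3 tilt.py;  python3 - <<'E'
from h import *
s=cam("scene"); crop(s,230,260,110,110,6,"s26")
E
```

```text
t: 26.95
tcp_pos: [0.4869, 0.2993, 0.0772]
eef_rot: [-1.108, 1.57, 2.203]
wrist_force: [0.1, 0.9, -0.3]
grip_width: 0.0156
t 26.95 tcp [0.4869 0.2993 0.0772] jawheading -1.401 q1,q7 [-0.54 -2.07] q [-0.54  0.67 -0.08  1.8   0.08  0.67 -2.07] F [ 0.1  0.9 -0.3] w 0.0156
axes x [-0.  0. -1.] y [ 0.169 -0.986 -0.   ] z [-0.986 -0.169  0.   ]
shift [ 0.0312 -0.0009 -0.0005] turn -0.002
0 [[268.4, 306.8], [288.1, 310.8], [327.7, 318.9]] slope 11.5
5 [[268.4, 306.8], [288.1, 312.4], [327.3, 323.5]] slope 15.8
15 [[268.4, 306.8], [287.6, 315.3], [325.3, 332.1]] slope 24.0
20 [[268.4, 306.8], [287.1, 316.7], [323.6, 336.1]] slope 28.0
25 [[268.4, 306.8], [286.4, 318.0], [321.5, 339.8]] slope 31.8
30 [[268.4, 306.8], [285.7, 319.2], [319.1, 343.2]] slope 35.7
```

View pics/s26.png

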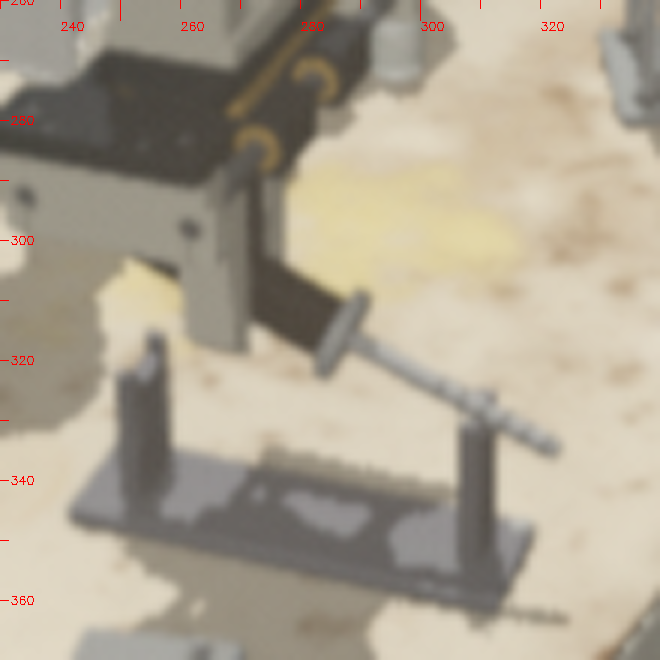

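```bash
python3 -m handwheel '[[[0.006,-0.001,0],0],[[0.006,0,0],0],[[0.006,0,0],0],[[0.006,0,0],0],[[0.004,0,0],0],[[0.002,0,0],0],[[0,0,0],0]]' - 12; python3 go.py .4873 .3003 .046 1.7426; python3 tilt.py;  python3 - <<'E'
from h import *
s=cam("scene"); crop(s,230,290,110,80,7,"s27")
E
```

```text
t: 27.75
tcp_pos: [0.4867, 0.3004, 0.047]
eef_rot: [-1.242, 1.57, 2.069]
wrist_force: [0.1, 1.2, -0.3]
grip_width: 0.0163
t 27.75 tcp [0.4867 0.3004 0.047 ] jawheading -1.401 q1,q7 [-0.54 -2.07] q [-0.54  0.71 -0.08  1.82  0.09  0.61 -2.07] F [ 0.1  1.2 -0.3] w 0.0163
axes x [-0.  0. -1.] y [ 0.169 -0.986 -0.   ] z [-0.986 -0.169  0.   ]
shift [ 0.001   0.0002 -0.0006] turn -0.0016
0 [[268.8, 319.6], [288.2, 323.7], [327.3, 331.9]] slope 12.0
5 [[268.8, 319.6], [288.2, 325.2], [326.9, 336.4]] slope 16.2
15 [[268.8, 319.6], [287.7, 328.0], [324.9, 344.8]] slope 24.2
20 [[268.8, 319.6], [287.2, 329.4], [323.2, 348.6]] slope 28.1
25 [[268.8, 319.6], [286.6, 330.6], [321.2, 352.2]] slope 31.9
30 [[268.8, 319.6], [285.8, 331.8], [318.7, 355.5]] slope 35.7
```

View pics/s27.png

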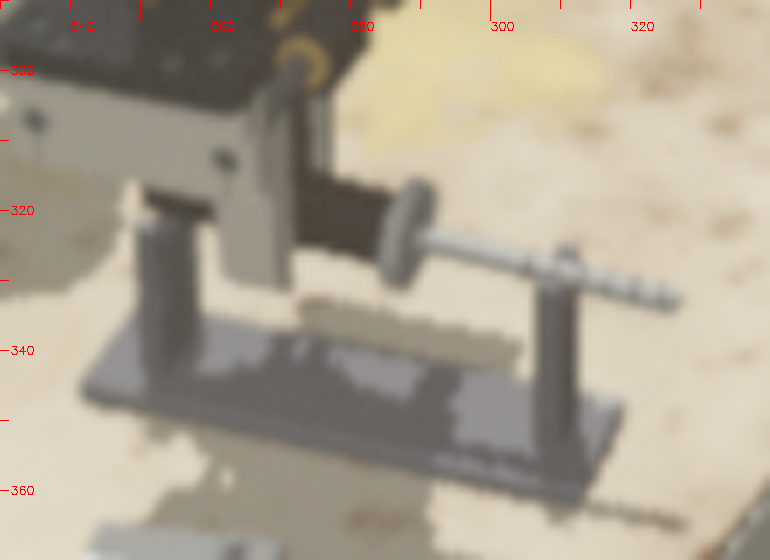

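```bash
python3 -m handwheel '[[[0.0015,0,0],0],[[0.001,0,0],0],[[0,0,0],0]]' - 12; python3 -m handwheel '[[[0,0,0],0],[[0,0,0],0]]' 0.4 12;python3 -m handwheel '[[[0,0,0],0],[[0,0,0],0],[[0,0,0],0],[[0,0,0],0],[[0,0,0],0]]' 1 30; python3 - <<'E'
from h import *
s=cam("scene"); crop(s,230,290,110,80,7,"s28")
E
```

```text
t: 28.15
tcp_pos: [0.4867, 0.3005, 0.0449]
eef_rot: [-1.889, 1.57, 1.423]
wrist_force: [0.4, 0.8, 1.4]
grip_width: 0.0161
t: 28.35
tcp_pos: [0.4865, 0.2994, 0.0445]
eef_rot: [0.815, 1.569, -2.157]
wrist_force: [0.1, -0.1, -0.7]
grip_width: 0.0258
t: 28.85
tcp_pos: [0.4867, 0.3002, 0.0447]
eef_rot: [-1.041, 1.571, 2.27]
wrist_force: [-0.6, 1.5, -0.7]
grip_width: 0.0157
```

View pics/s28.png

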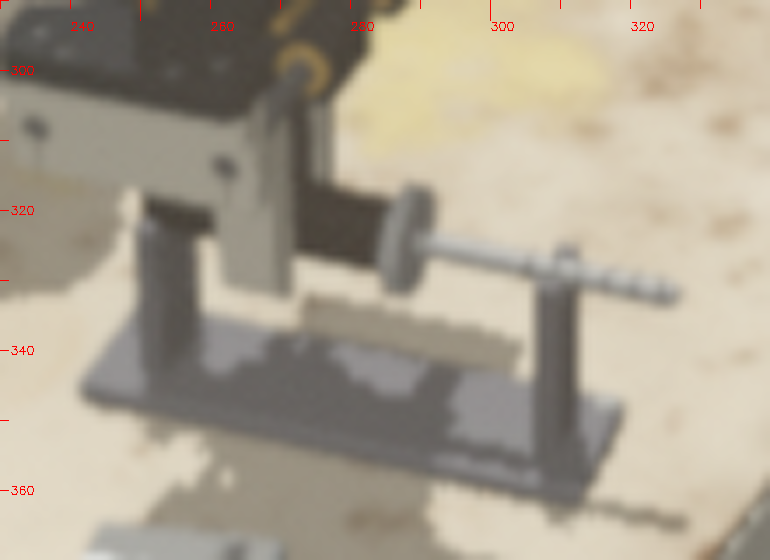

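```bash
python3 -m handwheel '[[[-0.01,0,0],0],[[-0.025,0,0],0],[[-0.035,0,0],0],[[-0.035,0,0],0],[[-0.035,0,0],0],[[-0.035,0,0],0],[[-0.03,0,0],0],[[0,0,0],0]]' - 30; python3 -m handwheel '[[[0,0.02,0],0],[[0,0.033,0.001],0],[[0,0.035,0.001],0],[[0,0.035,0.001],0],[[0,0.035,0.001],0],[[0,0.035,0.001],0],[[0,0.035,0.001],0],[[0,0.035,0.001],0],[[0,0.035,0.001],0],[[0,0.035,0.001],0],[[0,0.035,0.001],0],[[0,0.035,0.001],0]]'; python3 go.py .556 -.178 .22 1.7426
```

```text
t: 29.7
tcp_pos: [0.4891, 0.3012, 0.2553]
eef_rot: [-2.769, 1.56, 0.542]
wrist_force: [0.4, 0.4, -1.0]
grip_width: 0.0159
t: 30.9
tcp_pos: [0.5431, -0.1006, 0.2489]
eef_rot: [-0.216, 1.569, 3.095]
wrist_force: [0.2, 0.5, 0.1]
grip_width: 0.0158
t 30.9 tcp [ 0.5431 -0.1006  0.2489] jawheading -1.401 q1,q7 [ 0.16 -1.27] q [ 0.16  0.43 -0.02  1.66  0.01  1.05 -1.27] F [0.2 0.5 0.1] w 0.0158
axes x [-0.002  0.    -1.   ] y [ 0.169 -0.986 -0.   ] z [-0.986 -0.169  0.002]
shift [0.0289 0.0785 0.0002] turn -0.0024
```

```bash
python3 -m handwheel '[[[0,0.03,0],0],[[0.01,0.025,0],0],[[0.01,0.015,0],0],[[0.01,0.008,0],0],[[0,0,0],0],[[0,0,0],0],[[0,0,0],0]]'; python3 go.py .556 -.178 .22 1.7426; python3 tilt.py; python3 - <<'E'
from h import *
s=cam("scene"); crop(s,290,150,130,110,6,"s29")
t=cam("top"); crop(t,300,190,130,110,6,"t29")
print(s.proj([[.432,-.2008,.02]]),t.proj([[.432,-.2008,.02]]),manip.read_state()["joint_velocities"].round(3))
st=manip.read_state(); M=R.from_euler('xyz',st["eef_rot"]).as_matrix(); print("tip est",st["tcp_pos"]-.019*M[:,0]+.126*M[:,2])
E
```

```text
t: 31.6
tcp_pos: [0.5577, -0.174, 0.2202]
eef_rot: [-2.362, 1.57, 0.953]
wrist_force: [-0.1, -0.3, -1.1]
grip_width: 0.016
t 31.6 tcp [ 0.5577 -0.174   0.2202] jawheading -1.398 q1,q7 [ 0.27 -1.14] q [ 0.27  0.51 -0.01  1.62  0.    1.01 -1.14] F [-0.1 -0.3 -1.1] w 0.016
axes x [ 0.001  0.001 -1.   ] y [ 0.172 -0.985 -0.001] z [-0.985 -0.172 -0.001]
shift [0.0002 0.0037 0.0024] turn 0.0007
0 [[340.8, 175.0], [355.7, 176.6], [385.2, 179.8]] slope 6.2
5 [[340.8, 175.0], [355.6, 177.9], [384.7, 183.7]] slope 11.2
15 [[340.8, 175.0], [355.0, 180.4], [382.7, 191.0]] slope 20.9
20 [[340.8, 175.0], [354.5, 181.6], [381.3, 194.5]] slope 25.7
25 [[340.8, 175.0], [354.0, 182.7], [379.5, 197.8]] slope 30.5
30 [[340.8, 175.0], [353.3, 183.8], [377.5, 200.9]] slope 35.2
[[380.55058124 251.15548037]] [[380.01532906 266.51737699]] [ 0.005  0.002  0.005  0.     0.001  0.    -0.002]
tip est [ 0.43346465 -0.19634558  0.23924079]
```

View pics/s29.png

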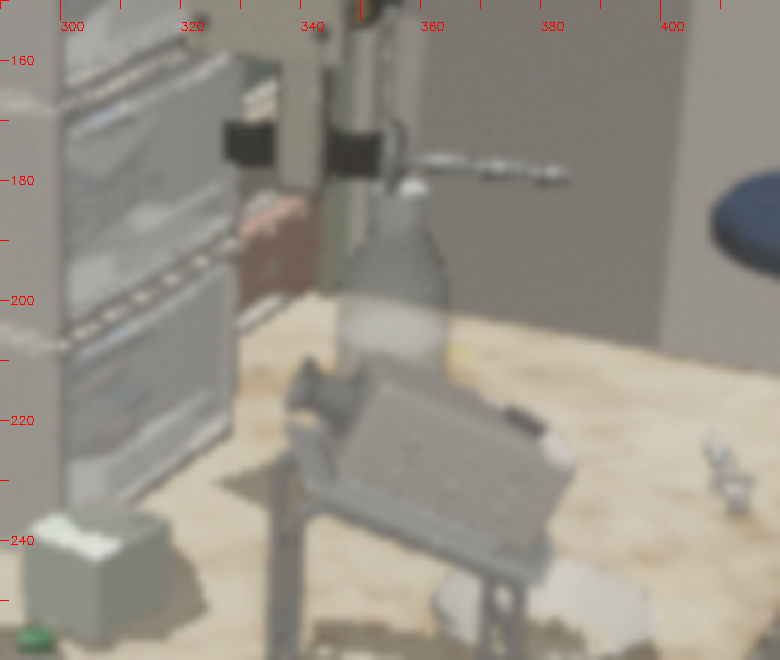

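View pics/t29.png

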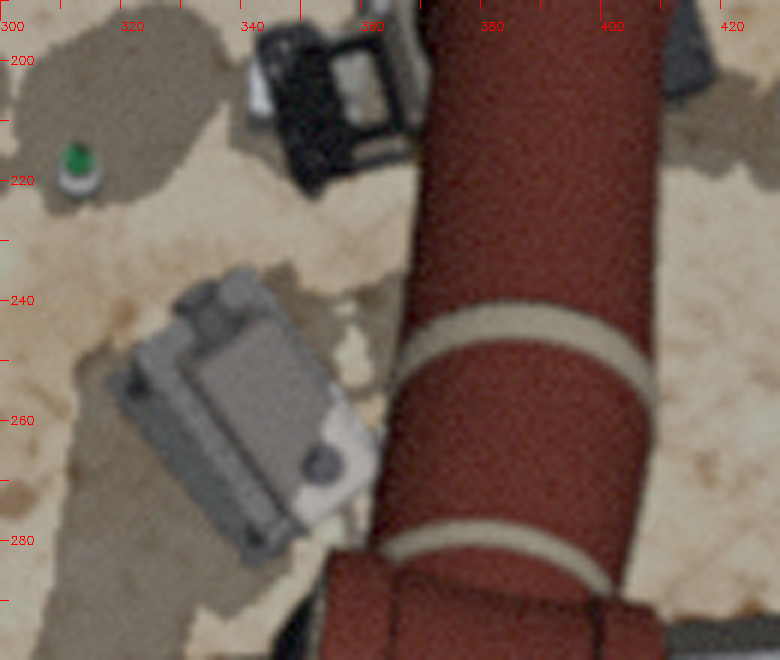

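```bash
python3 -m handwheel '[[[0,0,0],0],[[0,0,0],0],[[0,0,0],0]]'; python3 - <<'E'
from bench import manip
print(manip.close_job())
E
```

```text
t: 32.05
tcp_pos: [0.5573, -0.1758, 0.2199]
eef_rot: [3.049, 1.571, 0.077]
wrist_force: [0.5, -0.8, 0.2]
grip_width: 0.0156
the job is handed in; nothing more can be done
None
```

I finished every step of the task and handed it in at about 32 s of the 67 s allowed; the system reports no verdict.

- **Tank:** I set it on the sloped deck by pressing it down so it swivelled in a light grip, nudged it down to the stop and let go. It was still seated with its tube uphill in the last pictures. I judged "against the stop" from the pictures and the move distances. The top view put the tank about 3 mm up-slope of where I expected it, which is inside the limit.
- **Rod insertion:** The gripper can only point straight down, so I tipped the rod to about 25° by pressing its handle's end on the rest's front fork. I then pushed it in until the arm stalled with about 8 N against it, within about 1–2 mm of where I expected the collar to meet the mouth. I held it there for about half a second and drew it out cleanly.
- **Finish:** I put the rod back in its rest to level it and gripped it again at 30 N.
    - The last picture shows it level within about 1°.
    - From the arm's pose, the tip is at about (0.433, −0.197, 0.239) m, within about 5 mm sideways of the dish's centre.
    - The arm was still, the wrist force was about 1 N, and the gripper reads 16 mm on the handle.

**Checks that disagreed or could not be made:** The side camera drew points about 1–2 pixels (2–5 mm) off from the top camera, so I lowered the rod 3 mm before inserting it. The arm hid most of the dish in the last top view, so its position comes from the first picture. In the last two pictures the dish and the other objects in view show no visible shift; I did not re-measure them.

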